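# Fetch the white base tin from behind the colourants

### The job

The white-lidded sample tin must be weighed before tinting, but three colourant bottles hem it in on the stock rack: first stand all three bottles in the grey side tray, then set the white-lidded tin on the middle of the scale's pan, and then stand each bottle back centred on the rack square of its own cap colour. Keep the bottles and tins upright and leave the green-lidded tin where it is.

Things in the scene. Friction and masses are not known exactly. Their poses are not given: they have to be found in the camera images.
- bottle_red: Loose colourant bottle, closed: round black body with white label and red band, red ribbed screw cap on top. Body diameter 62 mm, shoulder 90-94 mm up; cap diameter 34 mm (36 over its ribs), from 98 to 130 mm up, which is the total height. About 0.32 kg (some 0.22 to 0.45). Grasp it by the cap from above. Origin: centre of the underside; z up.
- bottle_yellow: Loose colourant bottle, closed: round black body with white label and yellow band, yellow ribbed screw cap on top. Body diameter 62 mm, shoulder 90-94 mm up; cap diameter 34 mm (36 over its ribs), from 98 to 130 mm up, which is the total height. About 0.32 kg (some 0.22 to 0.45). Grasp it by the cap from above. Origin: centre of the underside; z up.
- bottle_blue: Loose colourant bottle, closed: round black body with white label and blue band, blue ribbed screw cap on top. Body diameter 62 mm, shoulder 90-94 mm up; cap diameter 34 mm (36 over its ribs), from 98 to 130 mm up, which is the total height. About 0.32 kg (some 0.22 to 0.45). Grasp it by the cap from above. Origin: centre of the underside; z up.
- place_red: Red flat square plate 66 x 66 mm, 4 mm thick, fixed on the rack floor: the place of the red-capped bottle, which stands on it at the start; its corners show round the bottle. Which colour lies where varies. Origin: centre of its underside, 5 mm above the counter (a bottle on it stands 9 mm above the counter). x, y along its edges and the rack's: +x to the rack's back.
- place_yellow: Yellow flat square plate 66 x 66 mm, 4 mm thick, fixed on the rack floor: the place of the yellow-capped bottle, which stands on it at the start; its corners show round the bottle. Which colour lies where varies. Origin: centre of its underside, 5 mm above the counter (a bottle on it stands 9 mm above the counter). x, y along its edges and the rack's: +x to the rack's back.
- place_blue: Blue flat square plate 66 x 66 mm, 4 mm thick, fixed on the rack floor: the place of the blue-capped bottle, which stands on it at the start; its corners show round the bottle. Which colour lies where varies. Origin: centre of its underside, 5 mm above the counter (a bottle on it stands 9 mm above the counter). x, y along its edges and the rack's: +x to the rack's back.
- tin_white: Sample tin, white lid, diameter 60 mm, height 55 mm, 0.2 kg, on the rack floor 5 mm above the counter. A bottle stands left, right and in front (robot's side) of it, axes 68 mm from its own along the plates' x and y; 32 mm behind it is the rack's 55 mm high back plate (other edges 10 mm high). When they are out, grip it across the plates' y. Origin: centre of the underside.
- tin_green: Sample tin of the same size (60 mm diameter, 55 mm high) with a green lid, in one of the rack's two front corners, 68 mm in front of and 68 mm to one side of the white-lidded tin (a roll of yellow tape, 62 mm wide, 24 mm high, lies in the other). Not part of the job: it stays where it is. Origin: centre of the underside.
- tray: Grey open plastic tray on the counter, fixed: 300 mm along its x, 130 mm along its y, walls 18 mm high and 4 mm thick, floor 4 mm thick. Side area: holds the three bottles in a row along its x. It is on the left or the right of the rack, with the scale on the other side. Origin: centre of the underside.
- scale: Flat white counter scale, fixed, with a round steel pan of 150 mm diameter, centred on the origin; the pan's top is 48 mm above the counter. The low display part is on the robot's side. Origin: on the counter under the pan's centre.

How it is judged:
On the way, in this order (a step that is already met when the one before it is completed fails the run):
1. all three bottles stand upright in the tray together, and the white-lidded tin has not yet been moved from its place (x of bottle_red in the frame of tray between -0.125 and 0.125 m and y of bottle_red in the frame of tray between -0.036 and 0.036 m and z of each of bottle_red, bottle_yellow, bottle_blue in the frame of tray below 0.009 m and angle between each of bottle_red, bottle_yellow, bottle_blue's own z axis and vertical below 0.1 rad and linear speed of each of bottle_red, bottle_yellow, bottle_blue below 0.02 m/s and x of bottle_yellow in the frame of tray between -0.125 and 0.125 m and y of bottle_yellow in the frame of tray between -0.036 and 0.036 m and x of bottle_blue in the frame of tray between -0.125 and 0.125 m and y of bottle_blue in the frame of tray between -0.036 and 0.036 m and distance of tin_white from where it was at the start of the episode below 0.03 m), for 0.2 s.
2. the white-lidded tin stands upright on the middle of the scale's pan, while the three bottles are still in the tray (horizontal distance between tin_white and scale below 0.015 m and z of tin_white in the frame of scale between 0.043 and 0.053 m and angle between each of tin_white, bottle_red, bottle_yellow, bottle_blue's own z axis and vertical below 0.1 rad and linear speed of each of tin_white, bottle_red, bottle_yellow, bottle_blue below 0.02 m/s and x of bottle_red in the frame of tray between -0.125 and 0.125 m and y of bottle_red in the frame of tray between -0.036 and 0.036 m and z of each of bottle_red, bottle_yellow, bottle_blue in the frame of tray below 0.009 m and x of bottle_yellow in the frame of tray between -0.125 and 0.125 m and y of bottle_yellow in the frame of tray between -0.036 and 0.036 m and x of bottle_blue in the frame of tray between -0.125 and 0.125 m and y of bottle_blue in the frame of tray between -0.036 and 0.036 m), for 0.2 s.
At the end, for the whole second after the job is handed in: The white-lidded tin stands upright and at rest on the scale's pan, its centre within 15 mm of the pan's centre; each bottle stands upright and at rest on the rack square of its own colour, its axis within 12 mm of the square's centre; the green-lidded tin is within 20 mm of where it stood (horizontal distance between tin_white and scale below 0.015 m and z of tin_white in the frame of scale between 0.043 and 0.053 m and angle between each of tin_white, bottle_red, bottle_yellow, bottle_blue's own z axis and vertical below 0.1 rad and linear speed of each of tin_white, bottle_red, bottle_yellow, bottle_blue below 0.02 m/s and horizontal distance between bottle_red and place_red below 0.012 m and z of bottle_red in the frame of place_red between -0.002 and 0.009 m and horizontal distance between bottle_yellow and place_yellow below 0.012 m and z of bottle_yellow in the frame of place_yellow between -0.002 and 0.009 m and horizontal distance between bottle_blue and place_blue below 0.012 m and z of bottle_blue in the frame of place_blue between -0.002 and 0.009 m and distance of tin_green from where it was at the start of the episode below 0.02 m); the robot touches nothing.
It fails at once if a bottle or a tin is tipped (more than about 35 degrees) (angle between any of bottle_red, bottle_yellow, bottle_blue, tin_white, tin_green's own z axis and vertical above 0.6 rad).
It fails at once if the green-lidded tin is carried off or pushed away (more than 30 mm) (distance of tin_green from where it was at the start of the episode above 0.03 m).
It also fails if it takes over 141 s, if anything falls off the work surface, if the arm or the gripper's body presses on something with over 40 N, if the wrist force passes 120 N, or if a joint passes its speed limit or range.

### The arm

A 6-joint arm with a two-finger parallel gripper is mounted at the origin on the work surface. World frame = base frame: x ahead of the robot, y to its left, z up, the work surface at z = 0. Lengths are in m, angles in rad, forces in N, time in s.
With the tool pointing down it reaches from about 0.375 to 0.9 m from the base axis. Payload 3.1 kg.
Tool frame: the origin (TCP) lies between the finger pads; the fingertips stand 8 mm ahead of it and the grasp point (between the pads) lies 11 mm behind it; z points along the fingers, y is the line along which they close (so a half turn about z gives the same grasp; the last joint's range is limited). The gripper opens to 85 mm and grips with 20 to 120 N. Pads are 22 mm wide; open, the fingers measure 114 mm over their backs; the gripper's body (76 mm by 85 mm) begins 54 mm behind the grasp point. The pads swing forward as they close: fully open they stand 13 mm farther back than shut.
Start: joints at [-1.528, 0.527, 1.433, -0, 1.181, -0.178], TCP at [0.138, -0.61, 0.205] pointing down, gripper open.
Joint ranges: [-3.08, 3.08], [-0.75, 2.2], [0.22, 2.44], [-1.43, 4.57], [0, 2.65], [-2.85, 2.85]. Speed limits (rad/s): [2.79, 2.79, 3.14, 3.14, 3.14, 3.14].

### API

Orientations are given as a unit quaternion [x, y, z, w].
In Python, from station import readout, cams, sign_off gives the robot as it stands.
- The arm moves only by the tool send_rows, never from a script. Its argument "commands" is text: rows parted by semicolons, each of 5 numbers parted by spaces: the finger opening in mm, from 0 to 85.4, then the shift along the tool's x, y, z each as a share of 0.02 m, from -1 to 1, then the turn about the tool's z as a share of 4 degrees, from -1 to 1. In form: grip dx dy dz spin; .... A call has 1 to 20 rows; each row shifts and turns the commanded pose from where the row before left it, along the tool's axes as they then stand; what a row does not reach is not made up. A row lasts 1/12 s, in which the tool goes at most 41.7 mm and 7.16 degrees, less where a joint would pass 70% of its speed; a pose out of reach is approached as far as the arm can. A call with a number of a shift or a turn outside -1 to 1 is refused whole. A call with a gripper value outside its range is refused whole. The fingers move at their own pace and stop on an object; "grip_force" is the grip in N (left out, the last holds). Time passes only in rows, so rows that do not move let the fingers close. It gives the time, the measured TCP pose, the force, the opening and the grip force at its end, in the units of the state.
- readout.sense(): the state, without advancing time (a new reading comes with each control period).
- cams.snapshot(name): name is "side" or "top"; returns a dict with "pixels" (420x560x3 uint8, red, green, blue), "intrinsics" (3x3 intrinsics, pixels), "eye" and "rotation" of the camera in the world. Camera axes: x right, y down, z forward; pixel columns grow to the right and rows downward; lengths in m; the calibration is good to about 2 mm. A picture is of the moment at which its call begins. There is no depth.
- sign_off(): hands the job in; it is judged then, once.
The state is a dict: "t": time; "q": joint angles; "qd": joint speeds; "tau": joint torques, N m; "tcp_pos": TCP position; "tool_rot": TCP orientation; "force": force on the tool from outside, world axes, zero at the start; "ft_torque": the same for the moment, N m; "finger_gap": opening from 0.0 (shut) to 1.0 (fully open); "gripper_force": force on a finger pad.
Only numpy, scipy, OpenCV 4.12 (cv2) and the standard library are available. Lean on these libraries where they do the work, as an engineer would, in place of code of your own. Each camera call takes 0.05 s, during which the arm holds its last target. There are 200 camera calls.

## Working session

There is one attempt and no reset: what is moved stays moved. The work goes in short steps, Python scripts to look and compute and a tool call to move; the robot and the scene stay as the last step left them, time stands still between calls to the robot, and variables do not carry over. Pictures are saved under pics/ and viewed, at most 14 in all, crops included, and the job is handed in when it is done.

Besides the shell and the picture viewer there is one more tool, called after "Request:" by a JSON object that holds its "method" and its "body". send_rows: Moves the arm, as the interface text tells. Its arguments: {"type":"object","properties":{"commands":{"type":"string"},"grip_force":{"type":"number"}},"required":["commands"]}

```bash
mkdir -p pics; ls
python3 - <<'E'
from station import readout, cams
import cv2, pickle
d={}
for n in("top","side"):
    s=cams.snapshot(n); d[n]=s
    cv2.imwrite(f"pics/{n}0.png",s["pixels"][:,:,::-1])
    print(n,s["intrinsics"],s["eye"],s["rotation"])
pickle.dump(d,open("s0.pkl","wb"))
st=readout.sense(); print(st)
E
```

```text
pics
top [[481.20582355   0.         281.71916796]
 [  0.         481.20582355 207.35668202]
 [  0.           0.           1.        ]] [0.50519836 0.00265441 1.15997508] [ 0.71069832 -0.70318874  0.00941114 -0.01857212]
side [[424.65769763   0.         273.52116546]
 [  0.         424.65769763 206.94933732]
 [  0.           0.           1.        ]] [ 0.19337506 -0.45091923  0.58123278] [ 0.86684994 -0.29478126  0.13650831 -0.37820717]
{'t': 0.1, 'q': array([-1.52749910e+00,  5.28376532e-01,  1.43373570e+00, -2.74420867e-05,
        1.18140472e+00, -1.78458639e-01]), 'qd': array([-3.93553945e-04, -1.25720227e-03, -1.75458304e-03,  4.37419751e-05,
       -6.65059351e-04,  9.79430947e-04]), 'tau': array([ 1.37659608e-04, -4.43306565e+01, -1.78586233e+01, -2.31451550e-04,
        3.84887957e-03,  1.68024656e-05]), 'tcp_pos': array([ 0.13748046, -0.60900076,  0.20434171]), 'tool_rot': array([ 9.93858299e-01,  1.10656025e-01,  5.23132947e-05, -9.60809225e-04]), 'force': array([ 0.43915411, -1.03394216, -1.03811831]), 'ft_torque': array([ 0.00566393, -0.01232877,  0.00163875]), 'gripper_force': 0.0, 'finger_gap': 1.0048245645960079}
```

View pics/top0.png

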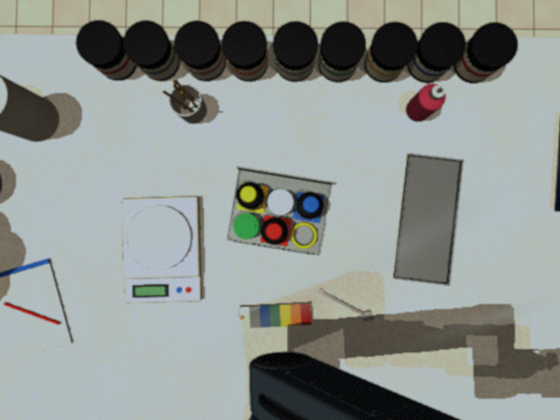

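View pics/side0.png

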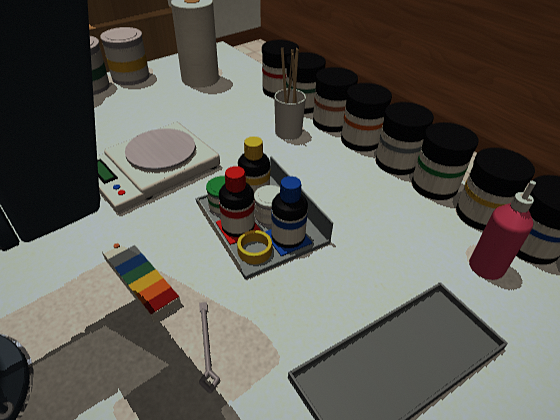

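The top view shows the rack near (282,210): yellow cap (248,195), white lid (281,203), blue cap (311,205), red cap (274,231), green lid (246,226) and tape (304,235). The pan is at (161,238) and the tray at (428,219). The side view confirms that layout.

```bash
cat > h.py <<'E'
import numpy as np, cv2
from scipy.spatial.transform import Rotation as R
def ray(s,uv,z):
    """pixel -> world point on plane z"""
    K=np.array(s["intrinsics"]); d=R.from_quat(s["rotation"]).apply(np.linalg.solve(K,[uv[0],uv[1],1.]))
    e=np.array(s["eye"]); return e+d*(z-e[2])/d[2]
def proj(s,p):
    K=np.array(s["intrinsics"]); c=R.from_quat(s["rotation"]).inv().apply(np.array(p)-s["eye"]); c=K@c; return c[:2]/c[2]
HS={"red":[(0,6),(174,180)],"yellow":[(24,34)],"blue":[(100,125)],"green":[(50,80)]}
def blobs(s,col,smin=130,vmin=90,box=None):
    h=cv2.cvtColor(s["pixels"],cv2.COLOR_RGB2HSV); m=np.zeros(h.shape[:2],np.uint8)
    for a,b in HS[col]: m|=cv2.inRange(h,(a,smin,vmin),(b,255,255))
    if box: k=np.zeros_like(m); k[box[1]:box[3],box[0]:box[2]]=1; m*=k
    n,_,st,c=cv2.connectedComponentsWithStats(m)
    return sorted([(int(st[i,4]),tuple(st[i,:4]),c[i].round(1)) for i in range(1,n) if st[i,4]>15],key=lambda t:-t[0])
E
python3 - <<'E'
from h import *; import pickle
d=pickle.load(open("s0.pkl","rb"))
t=d["top"]
for c in HS:
    for n,b in(("top",(225,165,340,255)),("side",(190,120,340,260))):
        for x in blobs(d[n],c,box=b)[:3]: print(c,n,*x)
px=t["pixels"]
g=cv2.cvtColor(px,cv2.COLOR_RGB2GRAY)
# tray: dark gray region
def rect(m,pt,z):
    n,l,st,c=cv2.connectedComponentsWithStats(m); k=l[pt[1],pt[0]]
    cs,_=cv2.findContours((l==k).astype(np.uint8),cv2.RETR_EXTERNAL,2); r=cv2.minAreaRect(max(cs,key=cv2.contourArea))
    P=np.array([ray(t,q,z) for q in cv2.boxPoints(r)]); print(r); print(P[:,:2].round(4).tolist(),"c",P.mean(0).round(4),"sides",np.linalg.norm(np.diff(P[:3],axis=0),axis=1)); 
m=(g<140).astype(np.uint8); m[:, :380]=0;m[:130]=0
rect(m,(428,219),0.012)
print(g[190:200:3,225:345:8])
# white lid
w=((px.min(2)>150)).astype(np.uint8); w[:185]=0;w[222:]=0;w[:,:262]=0;w[:,300:]=0
print(cv2.connectedComponentsWithStats(w)[2:])
gg=cv2.medianBlur(g,3)
print(cv2.HoughCircles(gg[180:300,115:210],cv2.HOUGH_GRADIENT,1,40,param1=60,param2=12,minRadius=27,maxRadius=40))
E
```

```text
red top 220 (np.int32(266), np.int32(223), np.int32(16), np.int32(17)) [273.5 230.9]
red top 42 (np.int32(282), np.int32(218), np.int32(9), np.int32(12)) [287.6 222.3]
red top 36 (np.int32(263), np.int32(215), np.int32(10), np.int32(6)) [267.  217.3]
red side 189 (np.int32(225), np.int32(166), np.int32(20), np.int32(13)) [234.5 172.2]
red side 95 (np.int32(216), np.int32(219), np.int32(19), np.int32(25)) [224.9 232.6]
yellow top 220 (np.int32(240), np.int32(186), np.int32(17), np.int32(17)) [247.7 193.7]
yellow top 199 (np.int32(291), np.int32(222), np.int32(26), np.int32(26)) [305.  235.4]
yellow top 90 (np.int32(238), np.int32(204), np.int32(26), np.int32(9)) [251.1 209.2]
yellow side 218 (np.int32(237), np.int32(230), np.int32(34), np.int32(26)) [254.  244.4]
yellow side 138 (np.int32(244), np.int32(137), np.int32(18), np.int32(10)) [252.7 141.4]
blue top 207 (np.int32(303), np.int32(196), np.int32(16), np.int32(17)) [310.3 203.9]
blue top 100 (np.int32(293), np.int32(211), np.int32(27), np.int32(11)) [304.9 217.5]
blue top 21 (np.int32(297), np.int32(192), np.int32(5), np.int32(6
[... 448 characters left out ...]
]
((427.86181640625, 218.91610717773438), (57.29037094116211, 126.77497863769531), 6.483073711395264)
[[0.3844, -0.2457], [0.6844, -0.2792], [0.6701, -0.4146], [0.3708, -0.3798]] c [ 0.5274 -0.3298  0.012 ] sides [0.3019071  0.13612205]
[[185 184 117 170  11  94 116 181  84 131 122 140 138 123 187]
 [184 181 157 168  32  85 187 187 152  78  31  18  92 129 186]
 [185 170 150 170  24  62 187 189 186  56  15  36  32 142 184]
 [187 157  69 167  10  56 188 187 188  19  68  81  14 170 185]]
(array([[     0,      0,    560,    420, 234694],
       [   268,    189,     25,     26,    506]], dtype=int32), array([[279.49931826, 209.5166813 ],
       [279.81620553, 201.76284585]]))
[[[39.5 61.5 37.2]]]
```

Run:
```python
from h import *; import pickle
d=pickle.load(open("s0.pkl","rb")); t=d["top"]
P={k:ray(t,p,z) for k,p,z in(("red",(273.7,231),.139),("yellow",(248,194),.139),("blue",(310.5,204),.139),("white",(280,201.8),.06),("green",(246,225.5),.06),("tape",(304.3,234.6),.029),("pan",(160,237),.048))}
P["pan"]=ray(t,(115+39.5+4.5,180+61.5-3),.048)
for k,v in P.items(): print(k,v.round(4))
y,b,r,w=P["yellow"],P["blue"],P["red"],P["white"]
print(np.linalg.norm(y-b),np.linalg.norm((r-w)[:2]), (y+b)[:2]/2, w[:2]); v=y-b; print("rack yaw from y axis",np.degrees(np.arctan2(-v[0],v[1]))); 
v=(w-r); print(np.degrees(np.arctan2(v[1],v[0])))
# cap circle sub-pixel + pan ellipse
px=t["pixels"]; g=cv2.cvtColor(px,cv2.COLOR_RGB2GRAY)
big=cv2.resize(px[180:310,110:215],None,fx=5,fy=5,interpolation=cv2.INTER_CUBIC); cv2.imwrite("pics/pan.png",big[:,:,::-1])
# side cross-checks
for k,uv in(("red",(234.5,172.2)),("yellow",(252.7,141.4)),("blue",(290.3,182.1))): print(k,"proj top centre in side",proj(d["side"],P[k]),"blob",uv)
```

```text
red [0.4952 0.0326 0.139 ]
yellow [0.5733 0.0882 0.139 ]
blue [ 0.5533 -0.0449  0.139 ]
white [0.5614 0.0212 0.06  ]
green [0.5063 0.0984 0.06  ]
tape [ 0.4865 -0.0361  0.029 ]
pan [0.4741 0.3005 0.048 ]
0.1345549678515352 0.067109007280473 [0.56328821 0.02162826] [0.56136883 0.02121939]
rack yaw from y axis -8.519389332610482
-9.72846517142285
red proj top centre in side [235.02053347 172.15424063] blob (234.5, 172.2)
yellow proj top centre in side [253.19668033 141.65930308] blob (252.7, 141.4)
blue proj top centre in side [290.85556217 182.30280195] blob (290.3, 182.1)
```

View pics/pan.png

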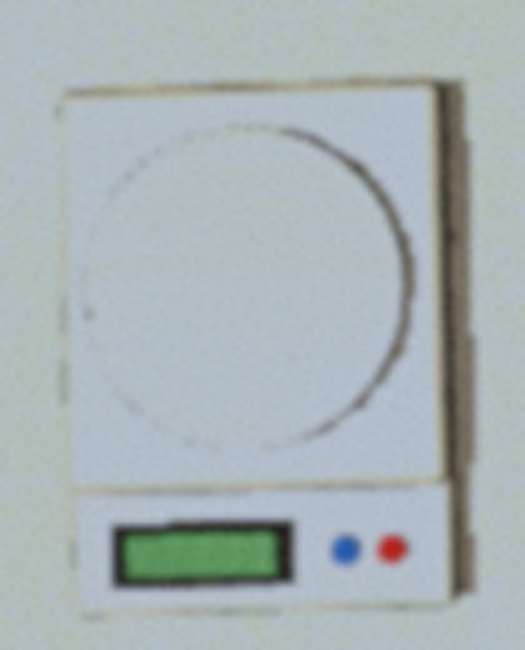

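The crop shows the pan spanning x 82–407 and y 123–450, so its centre is at (158.7,236.8) in the full image. The measured positions fit the given sizes: bottle spacing is 134.5 mm against 136, and the side-view projections land within 1 px. Rack yaw is about -9°. I'll turn, rise and head for the red bottle.

Request:
{"method": "send_rows", "body": {"commands": "65 0 0 -0.55 0.9;65 0 0 -0.55 0.9;65 0 0 -0.55 0.9;65 0 0 -0.55 0.9;65 0 0 -0.55 0.9;65 0 0 -0.55 0.93;65 0.365 -1 0 0;65 0.365 -1 0 0;65 0.365 -1 0 0;65 0.365 -1 0 0;65 0.365 -1 0 0;65 0.365 -1 0 0;65 0.365 -1 0 0;65 0.365 -1 0 0;65 0.365 -1 0 0;65 0.365 -1 0 0;65 0.365 -1 0 0;65 0.365 -1 0 0;65 0.365 -1 0 0;65 0.365 -1 0 0", "grip_force": 60}}

```text
t: 1.77
tcp_pos: [0.2825, -0.3478, 0.2709]
tool_rot: [0.997, -0.079, -0.0, -0.0]
force: [-0.1, -0.5, 0.4]
finger_gap: 0.758
gripper_force: 0.0
```

Request:
{"method": "send_rows", "body": {"commands": "65 0.365 -1 0 0;65 0.365 -1 0 0;65 0.365 -1 0 0;65 0.365 -1 0 0;65 0.365 -1 0 0;65 0.365 -1 0 0;65 0.365 -1 0 0;65 0.365 -1 0 0;65 0.365 -1 0 0;65 0.365 -1 0 0;65 0.365 -1 0 0;65 0.365 -1 0 0;65 0.365 -1 0 0;65 0.365 -1 0 0;65 0.365 -1 0 0;65 0.365 -1 0 0;65 0.365 -1 0 0;65 0.365 -1 0 0;65 0 0 0 0;65 0 0 0 0"}}

```text
t: 3.43
tcp_pos: [0.4682, -0.0135, 0.2708]
tool_rot: [0.997, -0.077, -0.001, 0.0]
force: [0.0, -0.5, 0.3]
finger_gap: 0.759
gripper_force: 0.0
```

```bash
cat >> h.py <<'E'
from station import readout
def go(*pts):
    """units (tool axes, 20 mm) from pose to pose, starting at the present one"""
    s=readout.sense(); Rm=R.from_quat(s["tool_rot"]); X=Rm.as_matrix()
    print("t",round(s["t"],2),"tcp",s["tcp_pos"].round(4),"head",np.degrees(np.arctan2(X[1,0],X[0,0])).round(2),"tilt",X[2,2].round(5),"F",s["force"].round(1),"gap",round(s["finger_gap"],3),"gf",s["gripper_force"])
    a=s["tcp_pos"]
    for p in pts: print(np.round(p,4),"->",(Rm.inv().apply(np.array(p)-a)/.02).round(2)); a=np.array(p)
E
python3 - <<'E'
from h import *
go((.495,.0326,.27),(.495,.0326,.12))
E
```

```text
t 3.43 tcp [ 0.4682 -0.0135  0.2708] head -8.87 tilt -1.0 F [ 0.  -0.5  0.3] gap 0.759 gf 0.0
[0.495  0.0326 0.27  ] -> [ 0.97 -2.48  0.04]
[0.495  0.0326 0.12  ] -> [ 0.01 -0.    7.5 ]
```

Request:
{"method": "send_rows", "body": {"commands": "65 0.32 -0.83 0 0;65 0.32 -0.83 0 0;65 0.33 -0.82 0 0;65 0 0 1 0;65 0 0 1 0;65 0 0 1 0;65 0 0 1 0;65 0 0 1 0;65 0 0 0 0;65 0 0 0 0;65 0 0 0 0"}}

```text
t: 4.35
tcp_pos: [0.4959, 0.031, 0.172]
tool_rot: [0.997, -0.079, 0.001, 0.0]
force: [-0.9, 0.0, -0.0]
finger_gap: 0.764
gripper_force: 0.0
```

Run:
```python
from h import *; from station import cams
s=cams.snapshot("side"); cv2.imwrite("pics/s1.png",cv2.resize(s["pixels"][60:270,140:380],None,fx=3,fy=3/1.05)[:600,:,::-1])
go((.495,.0326,.12)); print(proj(s,(.495,.0326,.17)))
```

```text
t 4.4 tcp [0.4963 0.0312 0.1724] head -9.05 tilt -1.0 F [ 0.1 -0.2 -0.2] gap 0.764 gf 0.0
[0.495  0.0326 0.12  ] -> [-0.08 -0.06  2.62]
[233.98976325 157.19895355]
```

View pics/s1.png

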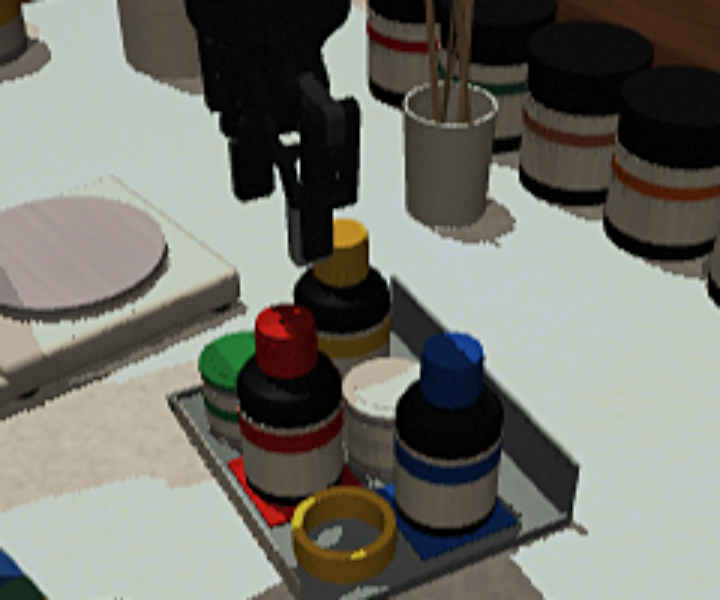

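The open fingers, with tips near (252,195) and (310,255) in the crop, straddle the red cap at (286,310). Next I descend, close and lift.

Request:
{"method": "send_rows", "body": {"commands": "65 -0.08 -0.06 0.8 0;65 0 0 0.8 0;65 0 0 0.7 0;65 0 0 0.3 0;65 0 0 0 0;65 0 0 0 0;25 0 0 0 0;25 0 0 0 0;25 0 0 0 0;25 0 0 0 0;25 0 0 0 0;25 0 0 0 0;25 0 0 0 0;25 0 0 0 0;25 0 0 0 0;25 0 0 0 0"}}

```text
t: 5.73
tcp_pos: [0.494, 0.0332, 0.1192]
tool_rot: [0.997, -0.079, -0.0, -0.0]
force: [-0.3, -0.2, -0.3]
finger_gap: 0.292
gripper_force: 0.0
```

Request:
{"method": "send_rows", "body": {"commands": "25 0 0 -0.3 0;25 0 0 -0.6 0;25 0 0 -0.6 0;25 0 0 -1 0;25 0 0 -1 0;25 0 0 -1 0;25 0 0 -1 0;25 0 0 -1 0;25 0 0 -0.6 0;25 0 0 -0.4 0;25 0 0 0 0;25 0 0 0 0"}}

```text
t: 6.73
tcp_pos: [0.4938, 0.0333, 0.2692]
tool_rot: [0.997, -0.079, 0.0, 0.0]
force: [-0.2, 0.4, -1.1]
finger_gap: 0.295
gripper_force: 0.0
```

Run:
```python
from h import *
c=np.array([.5274,-.3298]); x=(ray(__import__("pickle").load(open("s0.pkl","rb"))["top"],(427.9,218.9),.012)); print(x)
h=np.radians(-6.5); u=np.array([np.cos(h),np.sin(h)])
for a in(-.085,0,.085): print(a,(c+a*u).round(4))
p=c-.085*u
go((*p,.27),(*p,.122))
```

```text
[ 0.52673133 -0.32988856  0.012     ]
-0.085 [ 0.4429 -0.3202]
0 [ 0.5274 -0.3298]
0.085 [ 0.6119 -0.3394]
t 6.73 tcp [0.4938 0.0333 0.2692] head -9.01 tilt -1.0 F [-0.2  0.4 -1.1] gap 0.295 gf 0.0
[ 0.4429 -0.3202  0.27  ] -> [ 0.26 17.85 -0.04]
[ 0.4429 -0.3202  0.122 ] -> [-0.  -0.   7.4]
```

Run:
```python
from h import *; from station import cams
s=cams.snapshot("side"); cv2.imwrite("pics/s2.png",cv2.resize(s["pixels"][60:270,140:380],None,fx=3,fy=3/1.05)[:600,:,::-1])
```

```text
(no output)
```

View pics/s2.png

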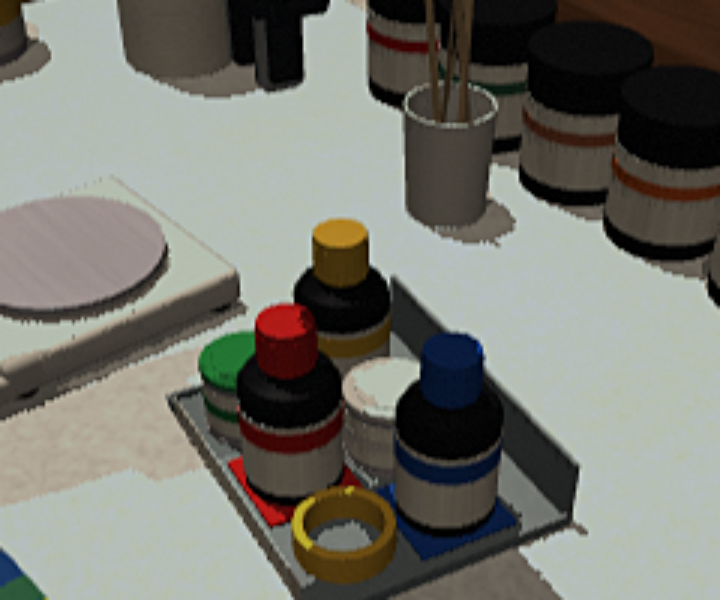

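The red bottle was not gripped: it stands untouched at (286,400) in the crop, and the fingers closed on air. In the earlier picture the fingertips appear about 30 mm above where the TCP reading puts them. I'll lower again above the cap and measure the tips in both views.

Request:
{"method": "send_rows", "body": {"commands": "25 0 0 1 0;25 0 0 1 0;25 0 0 1 0;25 0 0 1 0;25 0 0 1 0;25 0 0 0 0;25 0 0 0 0;25 0 0 0 0"}}

```text
t: 7.45
tcp_pos: [0.4943, 0.0332, 0.1694]
tool_rot: [0.997, -0.079, -0.0, -0.0]
force: [-0.2, -0.4, -0.5]
finger_gap: 0.295
gripper_force: 0.0
```

Run:
```python
from h import *; from station import cams
go()
p=readout.sense()["tcp_pos"]
a=cams.snapshot("side");b=cams.snapshot("top")
f=lambda s,x,y:cv2.resize(s["pixels"][y:y+100,x:x+130],None,fx=6,fy=6,interpolation=cv2.INTER_CUBIC)[:600]
A=f(a,180,100);B=f(b,215,165)
cv2.imwrite("pics/s3.png",cv2.hconcat([cv2.resize(A,(400,308)),cv2.resize(B,(400,308))])[:,:,::-1])
for s,n in((a,"side"),(b,"top")): print(n,[proj(s,p-[0,0,k]).round(1).tolist() for k in(.008,0,-.02)])
```

```text
t 7.45 tcp [0.4943 0.0332 0.1694] head -9.01 tilt -1.0 F [-0.2 -0.4 -0.5] gap 0.295 gf 0.0
side [[233.7, 161.4], [233.4, 157.5], [232.8, 147.3]]
top [[273.1, 231.6], [273.0, 231.6], [272.6, 231.7]]
```

View pics/s3.png

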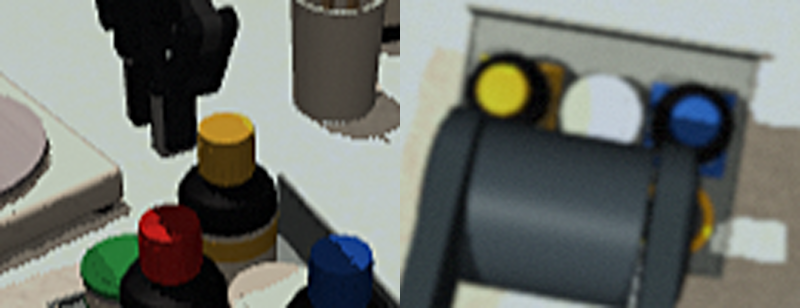

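The side crop puts the fingertips at about (231,145) in the full image, with (234,161) expected. The top crop shows the hand about where it should be in xy. I'll check whether a height offset or an xy offset explains this, using the parallax between the two heights.

Run:
```python
from h import *; import pickle
from scipy.optimize import least_squares
s=pickle.load(open("s0.pkl","rb"))["side"]
h=np.radians(-9.0); ty=np.array([np.sin(h),-np.cos(h),0])
T=np.array([.4943,.0332,.1694]);T2=np.array([.4938,.0333,.2692])
front=T+ty*.0175-[0,0,.008]; f2=T2+ty*.0175-[0,0,.008]
print("expected front tip",proj(s,front),proj(s,f2))
for n,o in(("z+30",[0,0,.03]),("z+35",[0,0,.035]),("xy",[.035,.035,0]),("x",[.05,0,0]),("y",[0,.05,0])):
    print(n,proj(s,front+o).round(1),proj(s,f2+o).round(1))
r=least_squares(lambda o:np.r_[proj(s,front+o)-(235.9,150.4),proj(s,f2+o)-(234.3,90.8)],np.zeros(3)); print(r.x,r.fun)
```

```text
expected front tip [238.25134613 167.12286467] [235.03359032 112.72699624]
z+30 [237.4 151.9] [234.  94.]
z+35 [237.3 149.3] [233.9  90.7]
xy [243.6 149.7] [241.1  96.5]
x [262.9 156.3] [262.4 102.7]
y [221.5 152.8] [216.7  99.3]
[-0.00577939 -0.00782721  0.0397992 ] [ 1.03143126 -0.06166675 -0.9249153   0.05529842]
```

The fit gives a height offset of about +33 mm: the fingers really stand about 33 mm higher than the reading. The xy fit is within 8 mm. I'll open, go lower and check.

Request:
{"method": "send_rows", "body": {"commands": "65 0 0 0 0;65 0 0 0 0;65 0 0 0 0;65 0 0 0 0;65 0 0 0 0;65 0 0 0.9 0;65 0 0 0.9 0;65 0 0 0.7 0;65 0 0 0.5 0;65 0 0 0.4 0;65 0 0 0 0;65 0 0 0 0"}}

```text
t: 8.55
tcp_pos: [0.494, 0.0332, 0.1011]
tool_rot: [0.997, -0.079, -0.0, -0.0]
force: [-0.6, 0.9, 0.1]
finger_gap: 0.759
gripper_force: 0.0
```

Run:
```python
from h import *; from station import cams
go()
a=cams.snapshot("side")
cv2.imwrite("pics/s4.png",cv2.resize(a["pixels"][110:250,170:330],(800,600),interpolation=cv2.INTER_CUBIC)[:,:,::-1])
```

```text
t 8.55 tcp [0.494  0.0332 0.1011] head -9.01 tilt -1.0 F [-0.6  0.9  0.1] gap 0.759 gf 0.0
```

View pics/s4.png

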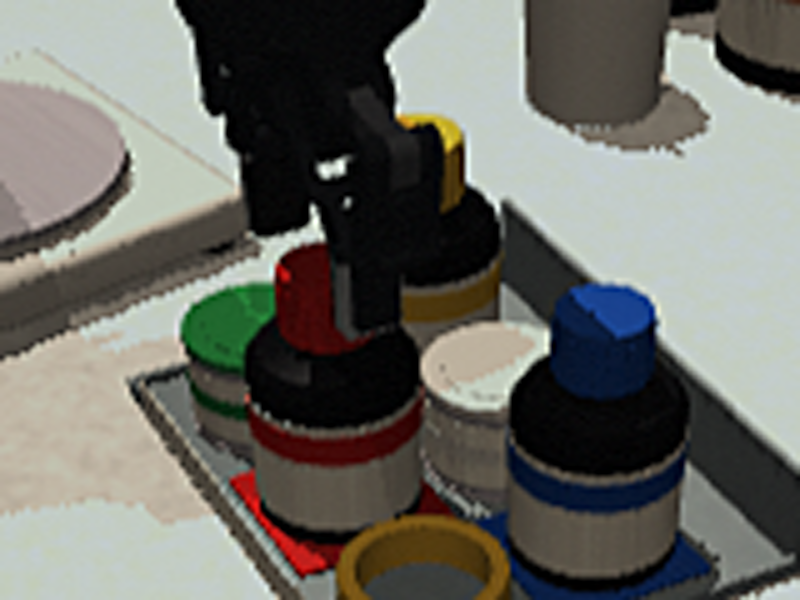

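The fingers straddle the red cap, with tips at (365,335) and (278,232) and the cap at (322,290), so their tips sit about 10 mm below the cap's top. I'll go 14 mm lower, close and lift a little.

Request:
{"method": "send_rows", "body": {"commands": "65 0 0 0.4 0;65 0 0 0.3 0;65 0 0 0 0;65 0 0 0 0;25 0 0 0 0;25 0 0 0 0;25 0 0 0 0;25 0 0 0 0;25 0 0 0 0;25 0 0 0 0;25 0 0 0 0;25 0 0 0 0;25 0 0 -0.2 0;25 0 0 -0.2 0;25 0 0 0 0;25 0 0 0 0"}}

```text
t: 9.93
tcp_pos: [0.4939, 0.0332, 0.0952]
tool_rot: [0.997, -0.079, -0.0, 0.0]
force: [-0.1, 0.4, -3.4]
finger_gap: 0.376
gripper_force: 59.6
```

Gripped: 59.6 N, with 3.4 N of weight on the wrist. The cap-grasp height reads 0.087 at the rack. Now lift and carry to the tray's near spot.

Request:
{"method": "send_rows", "body": {"commands": "25 0 0 -0.5 0;25 0 0 -0.8 0;25 0 0 -1 0;25 0 0 -1 0;25 0 0 -1 0;25 0 0 -1 0;25 0 0 -1 0;25 0 0 -0.7 0;25 0 0 -0.3 0;25 0 0.4 0 0;25 0.02 0.8 0 0;25 0.02 1 0 0;25 0.02 1 0 0;25 0.02 1 0 0;25 0.02 1 0 0;25 0.02 1 0 0;25 0.02 1 0 0;25 0.02 1 0 0;25 0.02 1 0 0"}}

```text
t: 11.52
tcp_pos: [0.4671, -0.15, 0.2395]
tool_rot: [0.997, -0.079, -0.002, -0.001]
force: [0.9, -0.2, -2.4]
finger_gap: 0.379
gripper_force: 60.0
```

Request:
{"method": "send_rows", "body": {"commands": "25 0.02 1 0 0;25 0.02 1 0 0;25 0.02 1 0 0;25 0.02 1 0 0;25 0.02 1 0 0;25 0.02 1 0 0;25 0.02 1 0 0;25 0 0.8 0 0;25 0 0.5 0 0;25 0 0.2 0 0;25 0 0 0 0;25 0 0 0 0;25 0 0 0 0"}}

```text
t: 12.6
tcp_pos: [0.4448, -0.3162, 0.241]
tool_rot: [0.997, -0.078, -0.0, -0.001]
force: [0.6, -0.9, -2.4]
finger_gap: 0.377
gripper_force: 60.0
```

Run:
```python
from h import *
go((.4429,-.3202,.24),(.4429,-.3202,.084))
```

```text
t 12.6 tcp [ 0.4448 -0.3162  0.241 ] head -8.96 tilt -1.0 F [ 0.6 -0.9 -2.4] gap 0.377 gf 60.00675559043884
[ 0.4429 -0.3202  0.24  ] -> [-0.06  0.21  0.05]
[ 0.4429 -0.3202  0.084 ] -> [0.01 0.01 7.8 ]
```

Request:
{"method": "send_rows", "body": {"commands": "25 -0.06 0.2 0.6 0;25 0 0 1 0;25 0 0 1 0;25 0 0 1 0;25 0 0 1 0;25 0 0 1 0;25 0 0 0.8 0;25 0 0 0.6 0;25 0 0 0.4 0;25 0 0 0.2 0;25 0 0 0.1 0;25 0 0 0 0;25 0 0 0 0"}}

```text
t: 13.68
tcp_pos: [0.4436, -0.3215, 0.0879]
tool_rot: [0.997, -0.078, 0.001, 0.0]
force: [0.4, 0.3, -2.8]
finger_gap: 0.376
gripper_force: 60.1
```

Request:
{"method": "send_rows", "body": {"commands": "25 0 0 0.1 0;25 0 0 0 0"}}

```text
t: 13.85
tcp_pos: [0.4433, -0.3214, 0.0856]
tool_rot: [0.997, -0.079, 0.0, 0.0]
force: [-0.3, 0.3, -3.4]
finger_gap: 0.375
gripper_force: 60.1
```

Request:
{"method": "send_rows", "body": {"commands": "25 0 0 0.1 0;25 0 0 0 0"}}

```text
t: 14.02
tcp_pos: [0.443, -0.3212, 0.0832]
tool_rot: [0.997, -0.079, 0.0, 0.0]
force: [0.1, -0.8, -2.5]
finger_gap: 0.376
gripper_force: 60.1
```

Request:
{"method": "send_rows", "body": {"commands": "25 0 0 0.07 0;25 0 0 0 0"}}

```text
t: 14.18
tcp_pos: [0.4433, -0.3213, 0.0827]
tool_rot: [0.997, -0.079, 0.0, 0.0]
force: [-1.0, 1.4, 3.8]
finger_gap: 0.38
gripper_force: 60.9
```

Request:
{"method": "send_rows", "body": {"commands": "25 0 0 0.07 0;25 0 0 0 0"}}

```text
t: 14.35
tcp_pos: [0.4435, -0.3213, 0.0827]
tool_rot: [0.997, -0.079, 0.001, 0.0]
force: [-1.8, 2.6, 13.7]
finger_gap: 0.38
gripper_force: 61.8
```

Run:
```python
from h import *; from station import cams
go()
a=cams.snapshot("side"); print([ (x[1],x[2]) for x in blobs(a,"red",box=(250,100,560,400))])
cv2.imwrite("pics/s5.png",a["pixels"][:,:,::-1])
```

```text
t 14.35 tcp [ 0.4435 -0.3213  0.0827] head -9.01 tilt -1.0 F [-1.8  2.6 13.7] gap 0.38 gf 61.83014631271362
[((np.int32(472), np.int32(203), np.int32(61), np.int32(76)), array([502.2, 242.9])), ((np.int32(250), np.int32(216), np.int32(10), np.int32(14)), array([253.1, 224.6]))]
```

View pics/s5.png

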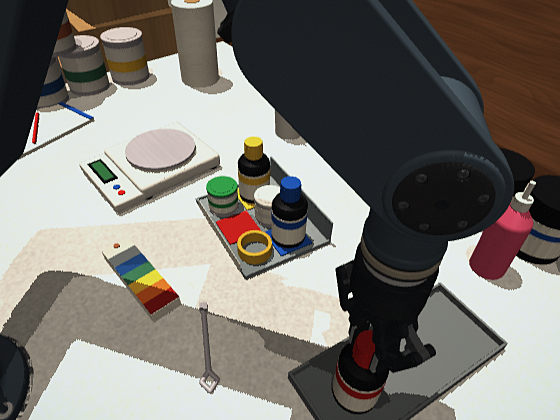

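The red bottle stands in the near half of the tray at (358,385), its base touching the floor (13.7 N, reading 0.0827 as predicted). The red square at (238,226) is free and the other bottles haven't moved. Release and move on to blue.

Request:
{"method": "send_rows", "body": {"commands": "25 0 0 -0.05 0;65 0 0 0 0;65 0 0 0 0;65 0 0 0 0;65 0 0 0 0;65 0 0 0 0;65 0 0 -0.5 0;65 0 0 -1 0;65 0 0 -1 0;65 0 0 -1 0;65 0 0 -1 0;65 0 0 -1 0;65 0 0 -1 0;65 0 0 -1 0;65 0 0 -0.3 0;65 0 0 0 0"}}

```text
t: 15.73
tcp_pos: [0.444, -0.3221, 0.2397]
tool_rot: [0.997, -0.079, 0.002, 0.002]
force: [1.2, 0.0, -0.7]
finger_gap: 0.764
gripper_force: 0.0
```

Run:
```python
from h import *
go((.5533,-.0449,.235),(.5533,-.0449,.087),(.5533,-.0449,.235),(.5274,-.3298,.235),(.5274,-.3298,.0825))
```

```text
t 15.73 tcp [ 0.444  -0.3221  0.2397] head -9.01 tilt -0.99999 F [ 1.2  0.  -0.7] gap 0.764 gf 0.0
[ 0.5533 -0.0449  0.235 ] -> [  3.23 -14.55   0.2 ]
[ 0.5533 -0.0449  0.087 ] -> [-0.03 -0.02  7.4 ]
[ 0.5533 -0.0449  0.235 ] -> [ 0.03  0.02 -7.4 ]
[ 0.5274 -0.3298  0.235 ] -> [ 0.95 14.27  0.05]
[ 0.5274 -0.3298  0.0825] -> [-0.03 -0.02  7.62]
```

Request:
{"method": "send_rows", "body": {"commands": "65 0.215 -0.97 0.01 0;65 0.215 -0.97 0.01 0;65 0.215 -0.97 0.01 0;65 0.215 -0.97 0.01 0;65 0.215 -0.97 0.01 0;65 0.215 -0.97 0.01 0;65 0.215 -0.97 0.01 0;65 0.215 -0.97 0.01 0;65 0.215 -0.97 0.01 0;65 0.215 -0.97 0.01 0;65 0.215 -0.97 0.01 0;65 0.215 -0.97 0.01 0;65 0.215 -0.97 0.01 0;65 0.215 -0.97 0.01 0;65 0.215 -0.97 0.01 0;65 0 0 0 0;65 0 0 0 0;65 0 0 0 0;65 0 0 0 0"}}

```text
t: 17.32
tcp_pos: [0.5517, -0.0446, 0.2338]
tool_rot: [0.997, -0.079, -0.001, 0.0]
force: [-0.5, -0.1, -0.4]
finger_gap: 0.761
gripper_force: 0.0
```

Run:
```python
from h import *
go((.5533,-.0449,.235),(.5533,-.0449,.087))
```

```text
t 17.32 tcp [ 0.5517 -0.0446  0.2338] head -9.06 tilt -1.0 F [-0.5 -0.1 -0.4] gap 0.761 gf 0.0
[ 0.5533 -0.0449  0.235 ] -> [ 0.08  0.   -0.06]
[ 0.5533 -0.0449  0.087 ] -> [ 0.01 -0.    7.4 ]
```

Request:
{"method": "send_rows", "body": {"commands": "65 0.08 0 0.6 0;65 0 0 1 0;65 0 0 1 0;65 0 0 1 0;65 0 0 1 0;65 0 0 1 0;65 0 0 0.8 0;65 0 0 0.5 0;65 0 0 0.44 0;65 0 0 0 0;65 0 0 0 0;25 0 0 0 0;25 0 0 0 0;25 0 0 0 0;25 0 0 0 0;25 0 0 0 0;25 0 0 0 0;25 0 0 0 0;25 0 0 0 0;25 0 0 -0.1 0"}}

```text
t: 18.98
tcp_pos: [0.5539, -0.0441, 0.0898]
tool_rot: [0.997, -0.079, 0.0, 0.0]
force: [-0.5, 0.5, -3.0]
finger_gap: 0.382
gripper_force: 59.7
```

Request:
{"method": "send_rows", "body": {"commands": "25 0 0 -0.5 0;25 0 0 -0.8 0;25 0 0 -1 0;25 0 0 -1 0;25 0 0 -1 0;25 0 0 -1 0;25 0 0 -1 0;25 0 0 -0.7 0;25 0 0 -0.4 0;25 0 0 0 0;25 0.03 0.4 0 0;25 0.04 0.8 0 0;25 0.07 1 0 0;25 0.07 1 0 0;25 0.07 1 0 0;25 0.07 1 0 0;25 0.07 1 0 0;25 0.07 1 0 0;25 0.07 1 0 0;25 0.07 1 0 0"}}

```text
t: 20.65
tcp_pos: [0.536, -0.2287, 0.2356]
tool_rot: [0.997, -0.079, -0.002, -0.001]
force: [0.5, -0.1, -1.9]
finger_gap: 0.379
gripper_force: 59.9
```

Request:
{"method": "send_rows", "body": {"commands": "25 0.07 1 0 0;25 0.07 1 0 0;25 0.07 1 0 0;25 0.07 0.9 0 0;25 0.05 0.7 0 0;25 0 0.4 0 0;25 0 0.1 0 0;25 0 0 0 0;25 0 0 0 0;25 0 0 0 0"}}

```text
t: 21.48
tcp_pos: [0.5281, -0.3283, 0.2376]
tool_rot: [0.997, -0.078, -0.0, -0.0]
force: [0.2, -0.9, -2.3]
finger_gap: 0.372
gripper_force: 59.8
```

Run:
```python
from h import *
go((.5274,-.3298,.235),(.5274,-.3298,.087))
```

```text
t 21.48 tcp [ 0.5281 -0.3283  0.2376] head -8.95 tilt -1.0 F [ 0.2 -0.9 -2.3] gap 0.372 gf 59.82398271560669
[ 0.5274 -0.3298  0.235 ] -> [-0.03  0.08  0.13]
[ 0.5274 -0.3298  0.087 ] -> [0.   0.01 7.4 ]
```

Request:
{"method": "send_rows", "body": {"commands": "25 -0.03 0.08 0.6 0;25 0 0 1 0;25 0 0 1 0;25 0 0 1 0;25 0 0 1 0;25 0 0 1 0;25 0 0 0.8 0;25 0 0 0.6 0;25 0 0 0.4 0;25 0 0 0.2 0;25 0 0 0.05 0;25 0 0 0 0;25 0 0 0 0"}}

```text
t: 22.57
tcp_pos: [0.5279, -0.3316, 0.0856]
tool_rot: [0.997, -0.079, 0.001, 0.001]
force: [-0.2, 0.3, -1.9]
finger_gap: 0.377
gripper_force: 59.9
```

Request:
{"method": "send_rows", "body": {"commands": "25 0 0 0.07 0;25 0 0 0 0"}}

```text
t: 22.73
tcp_pos: [0.5277, -0.3315, 0.084]
tool_rot: [0.997, -0.079, 0.001, 0.001]
force: [-0.1, 0.1, -2.0]
finger_gap: 0.377
gripper_force: 60.0
```

Request:
{"method": "send_rows", "body": {"commands": "25 0 0 0.08 0;25 0 0 0 0"}}

```text
t: 22.9
tcp_pos: [0.5279, -0.3317, 0.0839]
tool_rot: [0.997, -0.079, 0.001, 0.001]
force: [-2.4, 1.0, 7.2]
finger_gap: 0.376
gripper_force: 61.1
```

Request:
{"method": "send_rows", "body": {"commands": "25 0 0 0.02 0;25 0 0 0 0"}}

```text
t: 23.07
tcp_pos: [0.5279, -0.3317, 0.0839]
tool_rot: [0.997, -0.079, 0.001, 0.001]
force: [-1.6, 2.7, 8.9]
finger_gap: 0.378
gripper_force: 61.1
```

Request:
{"method": "send_rows", "body": {"commands": "25 0 0 -0.03 0;65 0 0 0 0;65 0 0 0 0;65 0 0 0 0;65 0 0 0 0;65 0 0 0 0;65 0 0 -0.6 0;65 0 0 -1 0;65 0 0 -1 0;65 0 0 -1 0;65 0 0 -1 0;65 0 0 -1 0;65 0 0 -1 0;65 0 0 -1 0;65 -0.05 -1 0 0;65 -0.05 -1 0 0;65 -0.05 -1 0 0;65 -0.05 -1 0 0;65 -0.05 -1 0 0;65 -0.05 -1 0 0"}}

```text
t: 24.73
tcp_pos: [0.5402, -0.2107, 0.2347]
tool_rot: [0.997, -0.079, 0.0, 0.0]
force: [-0.3, 0.2, -0.1]
finger_gap: 0.761
gripper_force: 0.0
```

Request:
{"method": "send_rows", "body": {"commands": "65 -0.05 -1 0 0;65 -0.05 -1 0 0;65 -0.05 -1 0 0;65 -0.05 -1 0 0;65 -0.05 -1 0 0;65 -0.05 -1 0 0;65 -0.05 -1 0 0;65 -0.05 -1 0 0;65 -0.05 -1 0 0;65 -0.05 -1 0 0;65 -0.05 -1 0 0;65 -0.05 -1 0 0;65 -0.05 -1 0 0;65 -0.05 -1 0 0;65 -0.05 -1 0 0;65 0 0 0 0;65 0 0 0 0;65 0 0 0 0"}}

```text
t: 26.23
tcp_pos: [0.5723, 0.0866, 0.2342]
tool_rot: [0.997, -0.078, 0.0, 0.0]
force: [0.6, -0.7, 0.2]
finger_gap: 0.768
gripper_force: 0.0
```

Run:
```python
from h import *
go((.5733,.0882,.235),(.5733,.0882,.0875),(.5733,.0882,.235),(.6119,-.3394,.235))
```

```text
t 26.23 tcp [0.5723 0.0866 0.2342] head -8.99 tilt -1.0 F [ 0.6 -0.7  0.2] gap 0.768 gf 0.0
[0.5733 0.0882 0.235 ] -> [ 0.04 -0.09 -0.04]
[0.5733 0.0882 0.0875] -> [-0.   -0.    7.37]
[0.5733 0.0882 0.235 ] -> [ 0.    0.   -7.37]
[ 0.6119 -0.3394  0.235 ] -> [5.250e+00 2.082e+01 1.000e-02]
```

Request:
{"method": "send_rows", "body": {"commands": "65 0.04 -0.09 0.6 0;65 0 0 1 0;65 0 0 1 0;65 0 0 1 0;65 0 0 1 0;65 0 0 1 0;65 0 0 0.8 0;65 0 0 0.5 0;65 0 0 0.43 0;65 0 0 0 0;65 0 0 0 0;25 0 0 0 0;25 0 0 0 0;25 0 0 0 0;25 0 0 0 0;25 0 0 0 0;25 0 0 0 0;25 0 0 0 0;25 0 0 0 0;25 0 0 -0.1 0"}}

```text
t: 27.9
tcp_pos: [0.5733, 0.0888, 0.0893]
tool_rot: [0.997, -0.078, 0.0, 0.0]
force: [-0.3, 0.5, -3.2]
finger_gap: 0.382
gripper_force: 59.7
```

Request:
{"method": "send_rows", "body": {"commands": "25 0 0 -0.5 0;25 0 0 -0.8 0;25 0 0 -1 0;25 0 0 -1 0;25 0 0 -1 0;25 0 0 -1 0;25 0 0 -1 0;25 0 0 -0.7 0;25 0 0 -0.4 0;25 0 0 0 0;25 0.1 0.4 0 0;25 0.2 0.8 0 0;25 0.25 1 0 0;25 0.25 1 0 0;25 0.25 1 0 0;25 0.25 1 0 0;25 0.25 1 0 0;25 0.25 1 0 0;25 0.25 1 0 0;25 0.25 1 0 0"}}

```text
t: 29.57
tcp_pos: [0.5886, -0.1016, 0.2351]
tool_rot: [0.997, -0.079, -0.002, -0.0]
force: [1.1, 0.0, -2.3]
finger_gap: 0.377
gripper_force: 60.1
```

Request:
{"method": "send_rows", "body": {"commands": "25 0.25 1 0 0;25 0.25 1 0 0;25 0.25 1 0 0;25 0.25 1 0 0;25 0.25 1 0 0;25 0.25 1 0 0;25 0.25 1 0 0;25 0.25 1 0 0;25 0.25 1 0 0;25 0.25 1 0 0;25 0.25 0.8 0 0;25 0.2 0.5 0 0;25 0.1 0.3 0 0;25 0 0 0 0;25 0 0 0 0;25 0 0 0 0"}}

```text
t: 30.9
tcp_pos: [0.6136, -0.3376, 0.2367]
tool_rot: [0.997, -0.078, -0.001, -0.001]
force: [0.1, 0.2, -3.9]
finger_gap: 0.378
gripper_force: 60.1
```

Run:
```python
from h import *
go((.6119,-.3394,.235),(.6119,-.3394,.085))
```

```text
t 30.9 tcp [ 0.6136 -0.3376  0.2367] head -8.96 tilt -1.0 F [ 0.1  0.2 -3.9] gap 0.378 gf 60.108479261398315
[ 0.6119 -0.3394  0.235 ] -> [-0.07  0.1   0.09]
[ 0.6119 -0.3394  0.085 ] -> [0.01 0.01 7.5 ]
```

Request:
{"method": "send_rows", "body": {"commands": "25 -0.07 0.05 0.6 0;25 0 0 1 0;25 0 0 1 0;25 0 0 1 0;25 0 0 1 0;25 0 0 1 0;25 0 0 0.8 0;25 0 0 0.6 0;25 0 0 0.4 0;25 0 0 0.15 0;25 0 0 0.05 0;25 0 0 0 0;25 0 0 0 0"}}

```text
t: 31.98
tcp_pos: [0.6131, -0.3402, 0.0865]
tool_rot: [0.997, -0.078, 0.001, 0.001]
force: [-0.4, 0.1, -4.3]
finger_gap: 0.379
gripper_force: 60.1
```

Request:
{"method": "send_rows", "body": {"commands": "25 0 0 0.1 0;25 0 0 0 0"}}

```text
t: 32.15
tcp_pos: [0.6126, -0.34, 0.0838]
tool_rot: [0.997, -0.079, 0.0, 0.0]
force: [0.1, 0.1, -3.3]
finger_gap: 0.375
gripper_force: 60.1
```

Request:
{"method": "send_rows", "body": {"commands": "25 0 0 0.05 0;25 0 0 0 0"}}

```text
t: 32.32
tcp_pos: [0.6128, -0.34, 0.0836]
tool_rot: [0.997, -0.079, 0.001, 0.0]
force: [-0.6, 0.7, 3.1]
finger_gap: 0.375
gripper_force: 60.9
```

Request:
{"method": "send_rows", "body": {"commands": "25 0 0 0.02 0;65 0 0 0 0;65 0 0 0 0;65 0 0 0 0;65 0 0 0 0;65 0 0 0 0;65 0 0 -0.6 0;65 0 0 -1 0;65 0 0 -1 0;65 0 0 -1 0;65 0 0 -1 0;65 0 0 -1 0;65 0 0 -1 0;65 0 0 -1 0;65 0 0 0 0;65 0 0 0 0"}}

```text
t: 33.65
tcp_pos: [0.6131, -0.3402, 0.236]
tool_rot: [0.997, -0.079, 0.002, 0.001]
force: [-0.7, -0.8, -0.9]
finger_gap: 0.762
gripper_force: 0.0
```

Run:
```python
from h import *; from station import cams; import pickle
t=cams.snapshot("top"); a=cams.snapshot("side"); pickle.dump((t,a),open("s6.pkl","wb"))
cv2.imwrite("pics/s6.png",cv2.hconcat([cv2.resize(t["pixels"],(400,300)),cv2.resize(a["pixels"],(400,300))])[:,:,::-1])
px=t["pixels"]
w=((px.min(2)>150)).astype(np.uint8); w[:185]=0;w[222:]=0;w[:,:262]=0;w[:,300:]=0
n,l,st,c=cv2.connectedComponentsWithStats(w); print(st,c); k=1+st[1:,4].argmax(); print("tin",ray(t,c[k],.06))
for col in("red","yellow","blue"):
  for x in blobs(t,col,box=(225,165,340,255))[:2]: print(col,x,ray(t,x[2],.009)[:2].round(4))
go()
```

```text
[[     0      0    560    420 234491]
 [   267    185     33     33    703]
 [   293    220      3      2      6]] [[279.49472688 209.53025489]
 [281.13513514 199.314367  ]
 [294.         220.5       ]]
tin [0.56709277 0.01868317 0.06      ]
red (743, (np.int32(261), np.int32(215), np.int32(30), np.int32(31)), array([275.5, 230.3])) [0.4957 0.0321]
yellow (732, (np.int32(238), np.int32(183), np.int32(30), np.int32(30)), array([252.4, 197.7])) [0.5731 0.0884]
yellow (202, (np.int32(291), np.int32(223), np.int32(26), np.int32(26)), array([303.2, 235.9])) [ 0.483  -0.0342]
blue (712, (np.int32(293), np.int32(192), np.int32(31), np.int32(31)), array([308.1, 206.9])) [ 0.5524 -0.0453]
t 33.75 tcp [ 0.6117 -0.3392  0.233 ] head -9.01 tilt -1.0 F [ 0.2 -0.1 -0.3] gap 0.765 gf 0.0
```

View pics/s6.png

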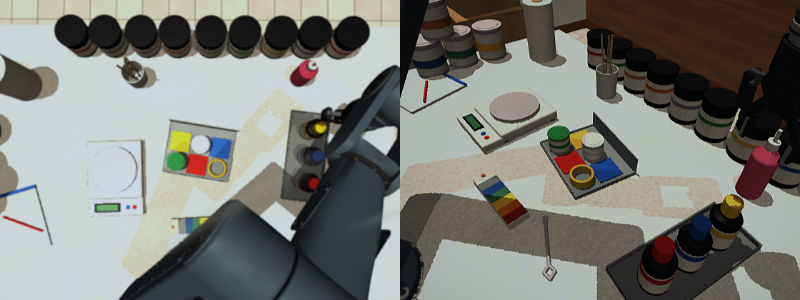

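Both views show the three bottles upright in the tray, in the side half at (658,265), (690,240) and (727,215). The tin at (592,147) hasn't moved and the squares are clear. The plates are at red (.4957,.0321), yellow (.5731,.0884) and blue (.5524,-.0453), which puts the tin at (.5628,.0215).

Request:
{"method": "send_rows", "body": {"commands": "85 -0.295 -0.97 0 0;85 -0.295 -0.97 0 0;85 -0.295 -0.97 0 0;85 -0.295 -0.97 0 0;85 -0.295 -0.97 0 0;85 -0.295 -0.97 0 0;85 -0.295 -0.97 0 0;85 -0.295 -0.97 0 0;85 -0.295 -0.97 0 0;85 -0.295 -0.97 0 0;85 -0.295 -0.97 0 0;85 -0.295 -0.97 0 0;85 -0.295 -0.97 0 0;85 -0.295 -0.97 0 0;85 -0.295 -0.97 0 0;85 -0.295 -0.97 0 0;85 -0.295 -0.97 0 0;85 -0.295 -0.97 0 0;85 0 0 0 0;85 0 0 0 0"}}

```text
t: 35.42
tcp_pos: [0.5611, 0.0226, 0.2325]
tool_rot: [0.997, -0.077, -0.001, 0.0]
force: [0.2, 0.7, 0.4]
finger_gap: 0.993
gripper_force: 0.0
```

Request:
{"method": "send_rows", "body": {"commands": "85 0 0 1 0;85 0 0 1 0;85 0 0 1 0;85 0 0 1 0;85 0 0 1 0;85 0 0 1 0;85 0 0 1 0;85 0 0 1 0;85 0 0 1 0;85 0 0 0 0;85 0 0 0 0;85 0 0 0 0"}}

```text
t: 36.42
tcp_pos: [0.5628, 0.021, 0.0542]
tool_rot: [0.997, -0.079, 0.0, 0.0]
force: [0.3, 0.2, 0.8]
finger_gap: 0.994
gripper_force: 0.0
```

Run:
```python
from h import *; from station import cams
go((.5628,.0215,.002))
a=cams.snapshot("side")
cv2.imwrite("pics/s7.png",cv2.resize(a["pixels"][110:290,170:410],(800,600),interpolation=cv2.INTER_CUBIC)[:,:,::-1])
ty=np.array([np.sin(np.radians(-9)),-np.cos(np.radians(-9)),0])
for z in(.06,.04,.03): print(z,[((proj(a,np.array([.5628,.0215,z])+k*ty)-(170,110))*3.333).round(0) for k in(-.043,0,.043)])
```

```text
t 36.42 tcp [0.5628 0.021  0.0542] head -9.06 tilt -1.0 F [0.3 0.2 0.8] gap 0.994 gf 0.0
[0.5628 0.0215 0.002 ] -> [-0.   -0.02  2.61]
0.06 [array([299., 241.]), array([335., 284.]), array([373., 330.])]
0.04 [array([299., 267.]), array([334., 310.]), array([372., 356.])]
0.03 [array([299., 280.]), array([334., 323.]), array([371., 369.])]
```

View pics/s7.png

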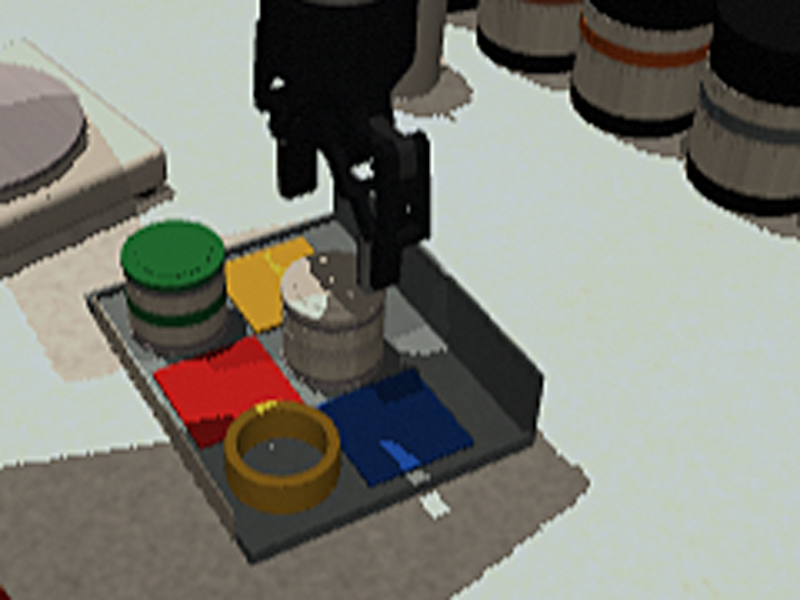

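The open fingertips, at (385,285) and (297,195) in the crop, straddle the tin at (332,310) at about z=0.09. I'll descend 54 mm and grip.

Request:
{"method": "send_rows", "body": {"commands": "85 0 0 0.8 0;85 0 0 0.8 0;85 0 0 0.6 0;85 0 0 0.3 0;85 0 0 0.2 0;85 0 0 0 0;85 0 0 0 0;50 0 0 0 0;50 0 0 0 0;50 0 0 0 0;50 0 0 0 0;50 0 0 0 0;50 0 0 0 0;50 0 0 0 0;50 0 0 0 0;50 0 0 -0.2 0;50 0 0 -0.3 0;50 0 0 0 0;50 0 0 0 0", "grip_force": 45}}

```text
t: 38.05
tcp_pos: [0.5624, 0.0218, 0.0101]
tool_rot: [0.997, -0.079, 0.0, 0.0]
force: [0.5, -0.8, -2.0]
finger_gap: 0.684
gripper_force: 48.5
```

Tin gripped: 48.5 N, 2.0 N of weight. Lift it and carry it to the pan at about (.478,.301).

Request:
{"method": "send_rows", "body": {"commands": "50 0 0 -0.5 0;50 0 0 -1 0;50 0 0 -1 0;50 0 0 -1 0;50 0 0 -1 0;50 0 0 -0.5 0;50 0 0 0 0;50 -0.23 -0.47 0 0;50 -0.45 -0.93 0 0;50 -0.45 -0.93 0 0;50 -0.45 -0.93 0 0;50 -0.45 -0.93 0 0;50 -0.45 -0.93 0 0;50 -0.45 -0.93 0 0;50 -0.45 -0.93 0 0;50 -0.45 -0.93 0 0"}}

```text
t: 39.38
tcp_pos: [0.5089, 0.1914, 0.108]
tool_rot: [0.997, -0.079, -0.002, 0.0]
force: [-0.1, -0.1, -2.2]
finger_gap: 0.681
gripper_force: 48.8
```

Request:
{"method": "send_rows", "body": {"commands": "50 -0.45 -0.93 0 0;50 -0.45 -0.93 0 0;50 -0.45 -0.93 0 0;50 -0.45 -0.93 0 0;50 -0.45 -0.93 0 0;50 -0.22 -0.47 0 0;50 0 0 0 0;50 0 0 0 0;50 0 0 0 0"}}

```text
t: 40.13
tcp_pos: [0.4782, 0.2981, 0.1092]
tool_rot: [0.997, -0.079, -0.001, 0.001]
force: [0.8, 0.3, -2.7]
finger_gap: 0.677
gripper_force: 48.8
```

Run:
```python
from h import *; import pickle; from station import cams
t=pickle.load(open("s6.pkl","rb"))[0]
p=ray(t,(158.7,236.8),.048); print("pan",p)
# independent: scale outline in latest top image (pan edge) fit by contour of dark shadow arc pixels
g=cv2.cvtColor(t["pixels"],cv2.COLOR_RGB2GRAY)
print(cv2.HoughCircles(cv2.resize(g[195:280,115:205],None,fx=4,fy=4,interpolation=cv2.INTER_CUBIC),cv2.HOUGH_GRADIENT_ALT,1,40,param1=50,param2=.3,minRadius=118,maxRadius=142))
go((p[0],p[1],.10),(p[0],p[1],.046))
```

```text
pan [0.47799913 0.30132767 0.048     ]
[[[176.      170.      130.26527]]]
t 40.13 tcp [0.4782 0.2981 0.1092] head -9.02 tilt -1.0 F [ 0.8  0.3 -2.7] gap 0.677 gf 48.79843533039093
[0.478  0.3013 0.1   ] -> [-0.04 -0.16  0.46]
[0.478  0.3013 0.046 ] -> [ 0.  -0.   2.7]
```

The Hough circle agrees with the pan centre to within 1 px.

Request:
{"method": "send_rows", "body": {"commands": "50 -0.04 -0.16 0.6 0;50 0 0 0.9 0;50 0 0 0.8 0;50 0 0 0.5 0;50 0 0 0.25 0;50 0 0 0 0;50 0 0 0 0"}}

```text
t: 40.72
tcp_pos: [0.4785, 0.302, 0.0486]
tool_rot: [0.997, -0.079, -0.0, 0.0]
force: [0.5, 0.8, -2.7]
finger_gap: 0.683
gripper_force: 48.8
```

Request:
{"method": "send_rows", "body": {"commands": "50 0 0 0.1 0;50 0 0 0 0"}}

```text
t: 40.88
tcp_pos: [0.4788, 0.3024, 0.0473]
tool_rot: [0.997, -0.079, 0.001, -0.0]
force: [-0.0, 0.9, -0.8]
finger_gap: 0.68
gripper_force: 48.8
```

Request:
{"method": "send_rows", "body": {"commands": "50 0 0 0.07 0;50 0 0 0 0"}}

```text
t: 41.05
tcp_pos: [0.4784, 0.3023, 0.0457]
tool_rot: [0.997, -0.079, 0.0, -0.0]
force: [0.1, 0.3, -1.1]
finger_gap: 0.68
gripper_force: 48.8
```

Request:
{"method": "send_rows", "body": {"commands": "50 0 0 0.07 0;50 0 0 0 0"}}

```text
t: 41.22
tcp_pos: [0.4782, 0.3023, 0.044]
tool_rot: [0.997, -0.079, 0.0, -0.0]
force: [-0.3, 0.6, -1.8]
finger_gap: 0.675
gripper_force: 48.8
```

Request:
{"method": "send_rows", "body": {"commands": "50 0 0 0.06 0;50 0 0 0 0"}}

```text
t: 41.38
tcp_pos: [0.4782, 0.3023, 0.0438]
tool_rot: [0.997, -0.078, 0.0, -0.0]
force: [-3.2, -0.2, 5.2]
finger_gap: 0.682
gripper_force: 49.2
```

Request:
{"method": "send_rows", "body": {"commands": "85 0 0 0 0;85 0 0 0 0;85 0 0 0 0;85 0 0 0 0;85 0 0 0 0;85 0 0 -0.5 0;85 0 0 -1 0;85 0 0 -1 0;85 0 0 -1 0;85 0 0 -1 0;65 0 0 -1 0;65 0 0 -1 0;65 0 0 -1 0;65 0 0 -1 0;65 0 0 -1 0;65 0 0 0 0", "grip_force": 60}}

```text
t: 42.72
tcp_pos: [0.4808, 0.3033, 0.2377]
tool_rot: [0.997, -0.078, 0.004, -0.002]
force: [0.7, 0.7, 0.3]
finger_gap: 0.757
gripper_force: 0.0
```

Request:
{"method": "send_rows", "body": {"commands": "65 0.1 0.97 0 0;65 0.1 0.97 0 0;65 0.1 0.97 0 0;65 0.1 0.97 0 0;65 0.1 0.97 0 0;65 0.1 0.97 0 0;65 0.1 0.97 0 0;65 0.1 0.97 0 0;65 0.1 0.97 0 0;65 0.1 0.97 0 0;65 0.1 0.97 0 0;65 0.1 0.97 0 0;65 0.1 0.97 0 0;65 0.1 0.97 0 0;65 0.1 0.97 0 0;65 0.1 0.97 0 0"}}

```text
t: 44.05
tcp_pos: [0.4605, -0.0101, 0.2324]
tool_rot: [0.997, -0.079, -0.001, -0.0]
force: [0.4, -0.4, 0.6]
finger_gap: 0.76
gripper_force: 0.0
```

Request:
{"method": "send_rows", "body": {"commands": "65 0.1 0.97 0 0;65 0.1 0.97 0 0;65 0.1 0.97 0 0;65 0.1 0.97 0 0;65 0.1 0.97 0 0;65 0.1 0.97 0 0;65 0.1 0.97 0 0;65 0.1 0.97 0 0;65 0.1 0.97 0 0;65 0.1 0.97 0 0;65 0.1 0.97 0 0;65 0.1 0.97 0 0;65 0.1 0.97 0 0;65 0.1 0.97 0 0;65 0.1 0.97 0 0;65 0.1 0.97 0 0;65 0 0 0 0;65 0 0 0 0;65 0 0 0 0"}}

```text
t: 45.63
tcp_pos: [0.4437, -0.3198, 0.2322]
tool_rot: [0.997, -0.079, -0.001, -0.001]
force: [0.1, 0.0, 0.1]
finger_gap: 0.765
gripper_force: 0.0
```

Run:
```python
from h import *; from station import cams
t=cams.snapshot("top"); a=cams.snapshot("side")
cv2.imwrite("pics/s8.png",cv2.hconcat([cv2.resize(t["pixels"],(400,300)),cv2.resize(a["pixels"],(400,300))])[:,:,::-1])
go((.4433,-.3213,.235),(.4433,-.3213,.083),(.4433,-.3213,.237),(.4950,.0324,.237),(.4950,.0324,.09))
```

```text
t 45.73 tcp [ 0.444  -0.3195  0.2326] head -8.96 tilt -1.0 F [ 0.1 -0.2  0.4] gap 0.759 gf 0.0
[ 0.4433 -0.3213  0.235 ] -> [-0.02  0.09 -0.12]
[ 0.4433 -0.3213  0.083 ] -> [0.01 0.01 7.6 ]
[ 0.4433 -0.3213  0.237 ] -> [-0.01 -0.01 -7.7 ]
[0.495  0.0324 0.237 ] -> [ -0.2  -17.87   0.02]
[0.495  0.0324 0.09  ] -> [0.01 0.01 7.35]
```

View pics/s8.png

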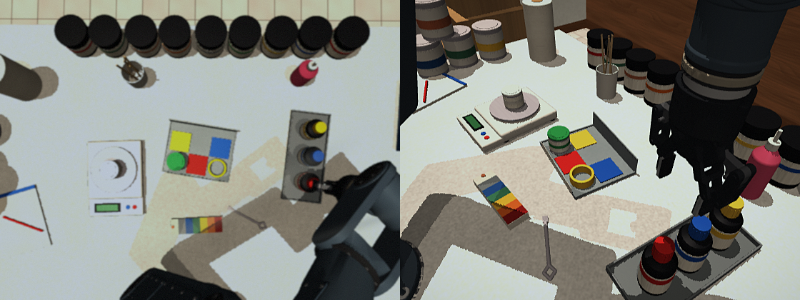

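Both views show the tin standing in the middle of the pan (side half (513,100)). The bottles are upright and the gripper is above red. Grasp red and return it.

Request:
{"method": "send_rows", "body": {"commands": "65 -0.02 0.05 0.6 0;65 0 0 1 0;65 0 0 1 0;65 0 0 1 0;65 0 0 1 0;65 0 0 1 0;65 0 0 0.9 0;65 0 0 0.6 0;65 0 0 0.36 0;65 0 0 0 0;65 0 0 0 0;25 0 0 0 0;25 0 0 0 0;25 0 0 0 0;25 0 0 0 0;25 0 0 0 0;25 0 0 0 0;25 0 0 0 0;25 0 0 0 0;25 0 0 -0.1 0"}}

```text
t: 47.4
tcp_pos: [0.4437, -0.3219, 0.086]
tool_rot: [0.997, -0.078, 0.0, 0.0]
force: [-0.0, 0.1, -2.3]
finger_gap: 0.378
gripper_force: 59.6
```

Request:
{"method": "send_rows", "body": {"commands": "25 0 0 -0.5 0;25 0 0 -0.8 0;25 0 0 -1 0;25 0 0 -1 0;25 0 0 -1 0;25 0 0 -1 0;25 0 0 -1 0;25 0 0 -0.8 0;25 0 0 -0.5 0;25 0 0 0 0;25 0 -0.4 0 0;25 0 -0.8 0 0;25 -0.01 -1 0 0;25 -0.01 -1 0 0;25 -0.01 -1 0 0;25 -0.01 -1 0 0;25 -0.02 -1 0 0;25 -0.02 -1 0 0"}}

```text
t: 48.9
tcp_pos: [0.4633, -0.1761, 0.236]
tool_rot: [0.997, -0.078, -0.002, -0.001]
force: [0.2, 0.2, -2.4]
finger_gap: 0.375
gripper_force: 59.9
```

Request:
{"method": "send_rows", "body": {"commands": "25 -0.01 -1 0 0;25 -0.01 -1 0 0;25 -0.01 -1 0 0;25 -0.01 -1 0 0;25 -0.01 -1 0 0;25 -0.01 -1 0 0;25 -0.01 -1 0 0;25 -0.01 -1 0 0;25 -0.01 -1 0 0;25 0 -0.9 0 0;25 0 -0.5 0 0;25 0 -0.2 0 0;25 0 0 0 0;25 0 0 0 0;25 0 0 0 0"}}

```text
t: 50.15
tcp_pos: [0.4958, 0.0296, 0.2374]
tool_rot: [0.997, -0.079, -0.0, 0.0]
force: [0.4, -0.9, -2.7]
finger_gap: 0.378
gripper_force: 59.9
```

Run:
```python
from h import *
go((.4950,.0324,.237),(.4950,.0324,.09))
```

```text
t 50.15 tcp [0.4958 0.0296 0.2374] head -9.05 tilt -1.0 F [ 0.4 -0.9 -2.7] gap 0.378 gf 59.89020109176636
[0.495  0.0324 0.237 ] -> [-0.06 -0.13  0.02]
[0.495  0.0324 0.09  ] -> [ 0.   -0.    7.35]
```

Request:
{"method": "send_rows", "body": {"commands": "25 -0.06 -0.13 0.6 0;25 0 0 1 0;25 0 0 1 0;25 0 0 1 0;25 0 0 1 0;25 0 0 1 0;25 0 0 0.8 0;25 0 0 0.5 0;25 0 0 0.3 0;25 0 0 0.1 0;25 0 0 0 0;25 0 0 0 0"}}

```text
t: 51.15
tcp_pos: [0.4959, 0.0326, 0.0921]
tool_rot: [0.997, -0.079, 0.001, 0.0]
force: [0.8, -0.8, -1.8]
finger_gap: 0.375
gripper_force: 60.0
```

Request:
{"method": "send_rows", "body": {"commands": "25 0 0 0.07 0;25 0 0 0 0"}}

```text
t: 51.32
tcp_pos: [0.4958, 0.0329, 0.0908]
tool_rot: [0.997, -0.079, 0.001, 0.0]
force: [-0.4, 0.2, -3.2]
finger_gap: 0.376
gripper_force: 60.0
```

Request:
{"method": "send_rows", "body": {"commands": "25 0 0 0.06 0;25 0 0 0 0"}}

```text
t: 51.48
tcp_pos: [0.4961, 0.033, 0.0899]
tool_rot: [0.997, -0.079, 0.001, 0.0]
force: [0.1, 0.8, 2.3]
finger_gap: 0.375
gripper_force: 60.5
```

Request:
{"method": "send_rows", "body": {"commands": "25 0 0 0.02 0;65 0 0 0 0;65 0 0 0 0;65 0 0 0 0;65 0 0 0 0;65 0 0 0 0;65 0 0 -0.6 0;65 0 0 -1 0;65 0 0 -1 0;65 0 0 -1 0;65 0 0 -1 0;65 0 0 -1 0;65 0 0 -1 0;65 0 0 -0.8 0;65 0 0 0 0"}}

```text
t: 52.73
tcp_pos: [0.4975, 0.0327, 0.2397]
tool_rot: [0.997, -0.078, 0.004, 0.0]
force: [0.6, 0.0, 0.9]
finger_gap: 0.762
gripper_force: 0.0
```

Request:
{"method": "send_rows", "body": {"commands": "65 0.246 0.987 0 0;65 0.246 0.987 0 0;65 0.246 0.987 0 0;65 0.246 0.987 0 0;65 0.246 0.987 0 0;65 0.246 0.987 0 0;65 0.246 0.987 0 0;65 0.246 0.987 0 0;65 0.246 0.987 0 0;65 0.246 0.987 0 0;65 0.246 0.987 0 0;65 0.246 0.987 0 0;65 0.246 0.987 0 0;65 0.246 0.987 0 0;65 0.246 0.987 0 0;65 0.246 0.987 0 0;65 0.246 0.987 0 0;65 0.246 0.987 0 0;65 0 0 0 0;65 0 0 0 0"}}

```text
t: 54.4
tcp_pos: [0.5264, -0.3322, 0.2349]
tool_rot: [0.997, -0.079, -0.001, -0.001]
force: [0.4, 0.4, 0.3]
finger_gap: 0.759
gripper_force: 0.0
```

Run:
```python
from h import *
go((.5279,-.3317,.235),(.5279,-.3317,.0838),(.5279,-.3317,.237),(.5528,-.0450,.237),(.5528,-.045,.09))
```

```text
t 54.4 tcp [ 0.5264 -0.3322  0.2349] head -9.11 tilt -1.0 F [0.4 0.4 0.3] gap 0.759 gf 0.0
[ 0.5279 -0.3317  0.235 ] -> [ 0.07 -0.03 -0.  ]
[ 0.5279 -0.3317  0.0838] -> [0.02 0.01 7.56]
[ 0.5279 -0.3317  0.237 ] -> [-0.02 -0.01 -7.66]
[ 0.5528 -0.045   0.237 ] -> [ -1.04 -14.35   0.03]
[ 0.5528 -0.045   0.09  ] -> [0.02 0.01 7.35]
```

Request:
{"method": "send_rows", "body": {"commands": "65 0.04 0 0.6 0;65 0 0 1 0;65 0 0 1 0;65 0 0 1 0;65 0 0 1 0;65 0 0 1 0;65 0 0 0.9 0;65 0 0 0.6 0;65 0 0 0.44 0;65 0 0 0 0;65 0 0 0 0;25 0 0 0 0;25 0 0 0 0;25 0 0 0 0;25 0 0 0 0;25 0 0 0 0;25 0 0 0 0;25 0 0 0 0;25 0 0 0 0;25 0 0 -0.1 0"}}

```text
t: 56.07
tcp_pos: [0.5279, -0.332, 0.0881]
tool_rot: [0.997, -0.079, 0.0, 0.0]
force: [-1.3, 0.6, -2.5]
finger_gap: 0.374
gripper_force: 59.6
```

Request:
{"method": "send_rows", "body": {"commands": "25 0 0 -0.5 0;25 0 0 -0.8 0;25 0 0 -1 0;25 0 0 -1 0;25 0 0 -1 0;25 0 0 -1 0;25 0 0 -1 0;25 0 0 -0.8 0;25 0 0 -0.5 0;25 0 0 0 0;25 -0.03 -0.4 0 0;25 -0.06 -0.8 0 0;25 -0.07 -1 0 0;25 -0.07 -1 0 0;25 -0.07 -1 0 0;25 -0.07 -1 0 0;25 -0.07 -1 0 0;25 -0.07 -1 0 0"}}

```text
t: 57.57
tcp_pos: [0.539, -0.1848, 0.2381]
tool_rot: [0.997, -0.078, -0.002, -0.001]
force: [-0.7, 0.7, -3.4]
finger_gap: 0.376
gripper_force: 59.9
```

Request:
{"method": "send_rows", "body": {"commands": "25 -0.07 -1 0 0;25 -0.07 -1 0 0;25 -0.07 -1 0 0;25 -0.07 -1 0 0;25 -0.07 -1 0 0;25 -0.07 -0.9 0 0;25 -0.07 -0.8 0 0;25 -0.04 -0.4 0 0;25 0 -0.2 0 0;25 0 0 0 0;25 0 0 0 0;25 0 0 0 0"}}

```text
t: 58.57
tcp_pos: [0.5527, -0.0429, 0.2396]
tool_rot: [0.997, -0.079, -0.0, 0.0]
force: [0.7, 0.1, -2.0]
finger_gap: 0.376
gripper_force: 59.8
```

Run:
```python
from h import *
go((.5528,-.0450,.237),(.5528,-.045,.09))
```

```text
t 58.57 tcp [ 0.5527 -0.0429  0.2396] head -9.05 tilt -1.0 F [ 0.7  0.1 -2. ] gap 0.376 gf 59.8409378528595
[ 0.5528 -0.045   0.237 ] -> [0.02 0.1  0.13]
[ 0.5528 -0.045   0.09  ] -> [ 0.   -0.    7.35]
```

Request:
{"method": "send_rows", "body": {"commands": "25 0 0.06 0.6 0;25 0 0 1 0;25 0 0 1 0;25 0 0 1 0;25 0 0 1 0;25 0 0 1 0;25 0 0 0.8 0;25 0 0 0.5 0;25 0 0 0.3 0;25 0 0 0.1 0;25 0 0 0 0;25 0 0 0 0"}}

```text
t: 59.57
tcp_pos: [0.5534, -0.0438, 0.0946]
tool_rot: [0.997, -0.079, 0.001, 0.0]
force: [-0.4, -0.6, -3.1]
finger_gap: 0.374
gripper_force: 59.9
```

Request:
{"method": "send_rows", "body": {"commands": "25 0 0 0.08 0;25 0 0 0 0"}}

```text
t: 59.73
tcp_pos: [0.5531, -0.0435, 0.0929]
tool_rot: [0.997, -0.079, 0.001, 0.0]
force: [0.4, 0.2, -2.6]
finger_gap: 0.376
gripper_force: 59.9
```

Request:
{"method": "send_rows", "body": {"commands": "25 0 0 0.06 0;25 0 0 0 0"}}

```text
t: 59.9
tcp_pos: [0.5534, -0.0434, 0.0923]
tool_rot: [0.997, -0.078, 0.001, 0.0]
force: [-1.4, 0.3, 5.1]
finger_gap: 0.375
gripper_force: 60.6
```

Request:
{"method": "send_rows", "body": {"commands": "25 0 0 0 0;65 0 0 0 0;65 0 0 0 0;65 0 0 0 0;65 0 0 0 0;65 0 0 0 0;65 0 0 -0.6 0;65 0 0 -1 0;65 0 0 -1 0;65 0 0 -1 0;65 0 0 -1 0;65 0 0 -1 0;65 0 0 -1 0;65 0 0 -0.6 0;65 0 0 0 0"}}

```text
t: 61.15
tcp_pos: [0.5545, -0.0439, 0.2379]
tool_rot: [0.997, -0.079, 0.003, 0.001]
force: [0.2, 0.7, 0.4]
finger_gap: 0.762
gripper_force: 0.0
```

Request:
{"method": "send_rows", "body": {"commands": "65 0.35 0.945 0 0;65 0.35 0.945 0 0;65 0.35 0.945 0 0;65 0.35 0.945 0 0;65 0.35 0.945 0 0;65 0.35 0.945 0 0;65 0.35 0.945 0 0;65 0.35 0.945 0 0;65 0.35 0.945 0 0;65 0.35 0.945 0 0;65 0.35 0.945 0 0;65 0.35 0.945 0 0;65 0.35 0.945 0 0;65 0.35 0.945 0 0;65 0.35 0.945 0 0;65 0 0 0 0;65 0 0 0 0;65 0 0 0 0"}}

```text
t: 62.65
tcp_pos: [0.6112, -0.3389, 0.2336]
tool_rot: [0.997, -0.079, -0.001, -0.001]
force: [0.1, 1.0, -0.2]
finger_gap: 0.764
gripper_force: 0.0
```

Run:
```python
from h import *
go((.6128,-.340,.235),(.6128,-.34,.0838),(.6128,-.34,.237),(.5732,.0884,.237),(.5732,.0884,.09))
```

```text
t 62.65 tcp [ 0.6112 -0.3389  0.2336] head -9.01 tilt -1.0 F [ 0.1  1.  -0.2] gap 0.764 gf 0.0
[ 0.6128 -0.34    0.235 ] -> [ 0.09  0.04 -0.07]
[ 0.6128 -0.34    0.0838] -> [0.02 0.01 7.56]
[ 0.6128 -0.34    0.237 ] -> [-0.02 -0.01 -7.66]
[0.5732 0.0884 0.237 ] -> [ -5.31 -20.85   0.05]
[0.5732 0.0884 0.09  ] -> [0.02 0.01 7.35]
```

Request:
{"method": "send_rows", "body": {"commands": "65 0.06 0.04 0.6 0;65 0 0 1 0;65 0 0 1 0;65 0 0 1 0;65 0 0 1 0;65 0 0 1 0;65 0 0 0.9 0;65 0 0 0.6 0;65 0 0 0.4 0;65 0 0 0 0;65 0 0 0 0;25 0 0 0 0;25 0 0 0 0;25 0 0 0 0;25 0 0 0 0;25 0 0 0 0;25 0 0 0 0;25 0 0 0 0;25 0 0 0 0;25 0 0 -0.1 0"}}

```text
t: 64.32
tcp_pos: [0.6129, -0.3408, 0.0872]
tool_rot: [0.997, -0.078, 0.0, 0.0]
force: [-0.4, 0.6, -3.4]
finger_gap: 0.372
gripper_force: 59.7
```

Request:
{"method": "send_rows", "body": {"commands": "25 0 0 -0.5 0;25 0 0 -0.8 0;25 0 0 -1 0;25 0 0 -1 0;25 0 0 -1 0;25 0 0 -1 0;25 0 0 -1 0;25 0 0 -0.8 0;25 0 0 -0.5 0;25 0 0 0 0;25 -0.1 -0.4 0 0;25 -0.2 -0.8 0 0;25 -0.25 -1 0 0;25 -0.25 -1 0 0;25 -0.25 -1 0 0;25 -0.25 -1 0 0;25 -0.25 -1 0 0;25 -0.25 -1 0 0"}}

```text
t: 65.82
tcp_pos: [0.5982, -0.1907, 0.2368]
tool_rot: [0.997, -0.079, -0.002, -0.001]
force: [-0.1, -0.3, -3.1]
finger_gap: 0.377
gripper_force: 59.9
```

Request:
{"method": "send_rows", "body": {"commands": "25 -0.26 -1 0 0;25 -0.26 -1 0 0;25 -0.26 -1 0 0;25 -0.26 -1 0 0;25 -0.26 -1 0 0;25 -0.26 -1 0 0;25 -0.26 -1 0 0;25 -0.26 -1 0 0;25 -0.26 -1 0 0;25 -0.26 -1 0 0;25 -0.26 -1 0 0;25 -0.26 -1 0 0;25 -0.2 -0.9 0 0;25 -0.15 -0.5 0 0;25 -0.05 -0.2 0 0;25 0 0 0 0;25 0 0 0 0;25 0 0 0 0"}}

```text
t: 67.32
tcp_pos: [0.5731, 0.0857, 0.2387]
tool_rot: [0.997, -0.079, -0.0, 0.0]
force: [-0.3, 0.3, -3.4]
finger_gap: 0.376
gripper_force: 59.9
```

Run:
```python
from h import *
go((.5732,.0884,.237),(.5732,.0884,.09))
```

```text
t 67.32 tcp [0.5731 0.0857 0.2387] head -9.06 tilt -1.0 F [-0.3  0.3 -3.4] gap 0.376 gf 59.93249237537384
[0.5732 0.0884 0.237 ] -> [-0.02 -0.13  0.09]
[0.5732 0.0884 0.09  ] -> [ 0.   -0.    7.35]
```

Request:
{"method": "send_rows", "body": {"commands": "25 0 -0.13 0.6 0;25 0 0 1 0;25 0 0 1 0;25 0 0 1 0;25 0 0 1 0;25 0 0 1 0;25 0 0 0.8 0;25 0 0 0.5 0;25 0 0 0.3 0;25 0 0 0.1 0;25 0 0 0 0;25 0 0 0 0"}}

```text
t: 68.32
tcp_pos: [0.5743, 0.0891, 0.0939]
tool_rot: [0.997, -0.079, 0.001, -0.0]
force: [0.6, 0.6, -3.1]
finger_gap: 0.376
gripper_force: 60.1
```

Request:
{"method": "send_rows", "body": {"commands": "25 0 0 0.08 0;25 0 0 0 0"}}

```text
t: 68.48
tcp_pos: [0.574, 0.0893, 0.0921]
tool_rot: [0.997, -0.079, 0.001, -0.0]
force: [-0.8, -0.4, -3.1]
finger_gap: 0.371
gripper_force: 60.1
```

Request:
{"method": "send_rows", "body": {"commands": "25 0 0 0.06 0;25 0 0 0 0"}}

```text
t: 68.65
tcp_pos: [0.5744, 0.0894, 0.0917]
tool_rot: [0.997, -0.078, 0.001, -0.0]
force: [-0.3, 0.2, 4.1]
finger_gap: 0.378
gripper_force: 60.7
```

Release, retreat to the tray side and check.

Request:
{"method": "send_rows", "body": {"commands": "25 0 0 0 0;65 0 0 0 0;65 0 0 0 0;65 0 0 0 0;65 0 0 0 0;65 0 0 0 0;65 0 0 -0.6 0;65 0 0 -1 0;65 0 0 -1 0;65 0 0 -1 0;65 0 0 -1 0;65 0 0 -1 0;65 0 0 -1 0;65 0 0 -0.8 0;65 0 0 0 0"}}

```text
t: 69.9
tcp_pos: [0.5758, 0.0892, 0.2418]
tool_rot: [0.997, -0.079, 0.004, -0.0]
force: [1.0, -0.5, 0.3]
finger_gap: 0.763
gripper_force: 0.0
```

Request:
{"method": "send_rows", "body": {"commands": "65 0 1 0 0;65 0 1 0 0;65 0 1 0 0;65 0 1 0 0;65 0 1 0 0;65 0 1 0 0;65 0 1 0 0;65 0 1 0 0;65 0 1 0 0;65 0 1 0 0;65 0 1 0 0;65 0 1 0 0;65 0 1 0 0;65 0 1 0 0;65 0 1 0 0;65 0 1 0 0;65 0 1 0 0;65 0 1 0 0;65 0 1 0 0;65 0 1 0 0"}}

```text
t: 71.57
tcp_pos: [0.5099, -0.3063, 0.2366]
tool_rot: [0.997, -0.079, -0.001, -0.001]
force: [0.2, -0.1, 0.5]
finger_gap: 0.764
gripper_force: 0.0
```

Run:
```python
from h import *; from station import cams
t=cams.snapshot("top"); a=cams.snapshot("side")
cv2.imwrite("pics/s9.png",cv2.hconcat([cv2.resize(t["pixels"],(400,300)),cv2.resize(a["pixels"],(400,300))])[:,:,::-1])
pl={"red":(.4957,.0321),"yellow":(.5731,.0884),"blue":(.5524,-.0453)}
for c in pl:
    x=blobs(t,c,box=(225,165,340,255))[0]; p=ray(t,x[2],.139)[:2]; print(c,x[0],x[1],p.round(4),"off mm",((p-pl[c])*1000).round(1))
x=blobs(t,"green",box=(225,165,340,255))[0]; print("green",ray(t,x[2],.06)[:2])
px=t["pixels"][195:280,115:205]; g=cv2.cvtColor(px,cv2.COLOR_RGB2GRAY)
print(cv2.HoughCircles(cv2.resize(g,None,fx=4,fy=4,interpolation=cv2.INTER_CUBIC),cv2.HOUGH_GRADIENT,1,30,param1=60,param2=12,minRadius=46,maxRadius=62))
print("pan->tin-top pixel expected",(proj(t,(.478,.3013,.103))-(115,195))*4)
go()
```

```text
red 224 (np.int32(265), np.int32(223), np.int32(17), np.int32(16)) [0.4965 0.0338] off mm [0.8 1.7]
yellow 224 (np.int32(239), np.int32(186), np.int32(17), np.int32(17)) [0.5732 0.0903] off mm [0.1 1.9]
blue 210 (np.int32(302), np.int32(197), np.int32(16), np.int32(17)) [ 0.5514 -0.043 ] off mm [-1.   2.3]
green [0.50609141 0.09813982]
[[[194.5 164.5  53. ]
  [155.5 170.5  50. ]
  [258.5 163.5  54.8]
  [243.5 204.5  59.2]
  [277.5  20.5  48.2]]]
pan->tin-top pixel expected [148.0399608  169.34838759]
t 71.67 tcp [ 0.51   -0.3085  0.2367] head -9.2 tilt -1.0 F [ 0.3 -0.3 -0.5] gap 0.759 gf 0.0
```

View pics/s9.png

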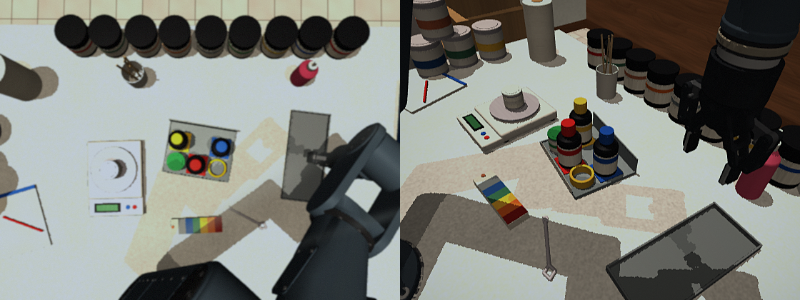

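Both views show the three bottles on their own squares, each within 3 mm, with the green tin unmoved. I'll take one close look at the tin on the pan.

Run:
```python
from h import *; from station import cams
t=cams.snapshot("top"); big=cv2.resize(t["pixels"][195:280,115:205],None,fx=7,fy=7,interpolation=cv2.INTER_CUBIC)
big=cv2.convertScaleAbs(big,alpha=2.2,beta=-250)
cv2.imwrite("pics/s10.png",big[:,:,::-1])
f=lambda p:((proj(t,p)-(115,195)+.5)*7).round(0); print("pan",f((.478,.3013,.048)),"lid expected",f((.478,.3013,.103)),"1mm px",481/1057*7)
```

```text
pan [309. 296.] lid expected [263. 300.] 1mm px 3.185430463576159
```

View pics/s10.png

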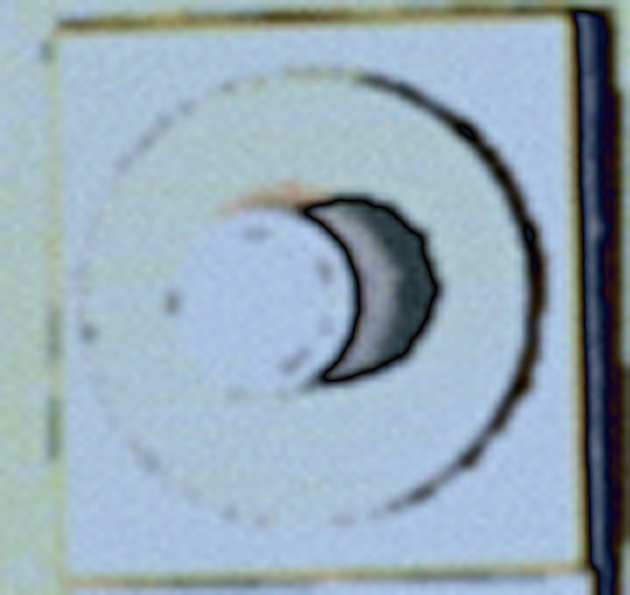

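The lid spans x 172–355 and y 205–395, so its centre is at (264,300) against the expected (263,300): centred to about 1 mm. Handing in.

```bash
python3 -c "
from station import sign_off
print(sign_off())"
```

```text
the job is handed in; nothing more can be done
None
```

I handed the job in at about 72 s; the judge's result was not shown. The white-lidded tin is centred on the pan to about 1 mm, each bottle is upright and within about 3 mm of its square's centre, and the green-lidded tin has not moved.

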